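Set the print press's ratchet to tighten and nip the block

ROBOT

A 6-joint arm with a two-finger parallel gripper is mounted at the origin on the work surface. World frame = base frame: x ahead of the robot, y to its left, z up, the work surface at z = 0. Lengths are in mm, angles in degrees, forces in N, time in s.
With the tool pointing down it reaches from about 350 to 850 mm from the base axis. Payload 8.1 kg.
Tool frame: the origin (TCP) lies on the centre line of the jaws, within the pads' length; the fingertips stand 11 mm ahead of it and the grasp point (between the pads) lies 8 mm behind it; z points along the fingers, y is the direction in which the jaws open and shut (so a half turn about z gives the same grasp; the last joint's range is limited). The gripper opens to 85 mm and grips with 20 to 120 N. Pads are 22 mm wide; open, the fingers measure 114 mm over their backs; the gripper's body (76 mm by 85 mm) begins 54 mm behind the grasp point. The pads swing forward as they close: fully open they stand 13 mm farther back than shut.
Start: joints at [67.758, 7.471, 85.268, -0, 87.261, -4.893], TCP at [178.895, 572.714, 214.692] pointing down, gripper open.
Joint ranges: [-169.43, 169.43], [-51.17, 129.36], [1.28, 143.12], [-76.62, 256.62], [0, 156.53], [-152.29, 152.29]. Speed limits (degrees/s): [136.94, 136.94, 159.86, 180, 180, 180].

INTERFACE

Orientations are given as [roll, pitch, yaw] about the fixed x, y, z axes, in that order (R = Rz(yaw) Ry(pitch) Rx(roll)).
In Python, from bench import telemetry, viewer, r gives the robot as it stands.
- The arm moves only by the shell command python3 -m inch 'ROWS' [FORCE]. ROWS is JSON, a list of rows, each a list of 3 entries, a list of its own where there are three numbers: the shift along the tool's x, y, z in cm, then the turn, a rotation vector about the tool's x, y, z in rad, then the opening, from 0 (shut) to 1 (fully open). A call has 1 to 20 rows; each row is the pose to reach, as a shift and turn from the pose commanded when the call began, along the tool's axes at that moment; what a row does not reach only later rows make up. A row lasts 1/10 s, in which the tool goes at most 50 mm and 8.59 degrees, less where a joint would pass 70% of its speed; a pose out of reach is approached as far as the arm can. A call with a gripper value outside its range is refused whole. The fingers move at their own pace and stop on an object; FORCE is the grip in N (left out, the last holds). Time passes only in rows, so rows that repeat a pose let the fingers close. It gives the time, the measured TCP pose, the force and the opening at its end, in the units of the state.
- telemetry.sense(): the state, without advancing time (a new reading comes with each control period).
- viewer.snapshot(name): name is "scene" or "side" or "wrist"; returns the picture (400x640x3 uint8, red, green, blue); there is no depth.
- viewer.camera_model(name): a dict with "fx", "fy", "cx", "cy" (pixels), "cam_to_world" (4x4, takes a point from camera to world coordinates); the wrist camera has in their place "mount" (4x4, takes a point from camera to tool coordinates, whose origin is the TCP and whose axes are the flange's). Camera axes: x right, y down, z forward; pixel columns grow to the right and rows downward; lengths in mm; the calibration is good to about 2 mm. A picture is of the moment at which its call begins: read the wrist's pose just before it. camera_model takes no time and is no camera call.
- r.hand_in(): hands the job in, once; it reports no verdict.
The state is a dict: "time": time; "joint_pos": joint angles; "qd": joint speeds; "joint_efforts": joint torques, N m; "tool_pos": TCP position; "tcp_rot": TCP orientation; "ft_force": force on the tool from outside, world axes, zero at the start; "wrist_torque": the same for the moment, N m; "finger_gap": finger opening in mm.
Only numpy, scipy, OpenCV 4.12 (cv2) and the standard library are available. Lean on these libraries where they do the work, as an engineer would, in place of code of your own. Each camera call takes 0.05 s, during which the arm holds its last target.

TASK

The ratchet wrench on the print press is still set to loosen. Flip its direction lever gently over to the tightening side, then swing the handle back counter-clockwise (seen from above) about an eighth of a turn to feel that it free-wheels without slackening the screw. Then tighten clockwise, in as many strokes as it takes, until the middle of the grip takes a firm push of about 9 N, staying below 11 N so that the block is not crushed; let go, and leave the other things on the bench alone.

Things in the scene. Friction and masses are not known exactly. Their poses are not given: they have to be found in the camera images.
- press: screw press fixed to the bench: dark cast base 200 x 290 x 18 mm, two columns 22 mm thick 112 mm either side along its y, a crosshead beam (48 x 272 mm, top at 160 mm, column nuts to 171 mm), an upright screw in the middle with a ratchet wrench on top, 190 to 226 mm above the bench. Origin: centre of the base's underside, on the screw's axis; z up
- head_top (a point): centre of the top of the ratchet's round head (50 mm across, 22 mm thick, top 212 mm above the bench), on the axis about which the wrench and the screw turn
- handle_grip (a point): middle of the wrench's grip, on its centre line, 150 mm from the screw's axis, 201 mm above the bench. The handle is straight and level: a 15 mm rod out to 96 mm from the axis, then the round grip, 22 mm thick, to 208 mm, then a 24 mm end cap to 214 mm. Its x axis points along the handle away from the head, z up
- wrench (a joint): turn of the wrench, rad; grows counter-clockwise seen from above; starts between 0 and 0.25; no stops. Teeth every 0.39 rad, so up to 0.39 rad is lost at each reversal. Push at the grip: free-wheeling about 1 N (clicks to 2 N); driving the screw about 4.5 N until the platen meets the block, then rising by 5 N over the next 0.9 rad or so
- reverser (a joint): the direction lever, rad: 0 hard over on the loosening side (handle drives counter-clockwise, free-wheels clockwise), 0.84 hard over on the tightening side (drives clockwise, free-wheels counter-clockwise), neutral 0.42. Starts within 0.05 of 0; grows as the lever turns clockwise seen from above; about 2.5 N at its tip moves it; it stays where put; firm stop at each end
- lever_tip (a point): tip of the dark steel thumb lever on the head's top: pivot 30 mm from the screw's axis towards the handle, pointing back over the head, 30 mm long. Seen from the head outward along the handle the tip is 12 mm right of the handle's line when loosening, 12 mm left when tightening, 0 to 3 mm from the axis along it. Upright paddle 6 mm wide (tip 8), 13 mm tall; this point is 8 mm above the head's top
- screw (a joint): turn of the press screw, rad, 0 at the start; grows clockwise seen from above, as the platen is driven down (8 mm a turn)
- platen: aluminium pressing plate 150 x 170 x 16 mm under the screw, sliding on the columns. Origin: centre of its underside, 0.3 to 1.1 mm clear of the block at the start
- block: the lino block on its wood mount with paper and a felt on top, 130 x 100 mm, 27 mm thick, lying on the press's bed. Origin: centre of its underside. Its height varies and is not known closely enough to count turns. A push of 7.5 N at the grip presses it with about 350 N, 9 N with about 500 N, 11 N with about 700 N; the screw holds what it has been given
- ink_jar_center (a point): bystander: round ink jar 60 mm across, 62 mm tall, black cap; point at half height
- brayer: bystander: ink roller 34 mm thick, 90 mm wide, with a wooden handle, lying in the white inking tray; origin on the tray's floor under the roller's middle
- phone: bystander: phone 148 x 72 x 9 mm lying flat; origin: centre of its underside
- gouge: bystander: lino gouge, wooden handle 24 mm thick, 145 mm long overall; origin on the bench under its middle

How it is judged:
By the outcome, as a careful person would: the job done as asked, in the order asked, and still so for the second after the job is handed in, with the robot touching nothing.
It also fails if it takes over 72 s, if anything falls off the work surface, if the arm or the gripper's body presses on something with over 40 N, if the wrist force passes 120 N, or if a joint passes its speed limit or range.

## Working session

There is one attempt and no reset: what is moved stays moved. The work goes in short steps, Python scripts to look and compute and a shell command to move; the robot and the scene stay as the last step left them, time stands still between calls to the robot, and variables do not carry over. Pictures are saved under pics/ and viewed, and the job is handed in when it is done.

```bash
ls; mkdir -p pics
python3 - <<'E'
from bench import telemetry, viewer, r
import cv2,json,numpy as np
np.set_printoptions(precision=4,suppress=True)
print(telemetry.sense())
for n in ("scene","side","wrist"):
    im=viewer.snapshot(n); cv2.imwrite(f"pics/{n}0.png",im[:,:,::-1])
    print(n,viewer.camera_model(n))
E
```

```text
pics
{'time': 0.0, 'joint_pos': array([67.7583,  7.5168, 85.3306,  0.0018, 87.2604, -4.8959]), 'qd': array([-0.0499, -0.0146,  0.0422, -0.1178,  0.0472, -0.0062]), 'joint_efforts': array([ -0.0014, -56.94  , -50.0552,  -0.0005,   0.015 ,  -0.    ]), 'tool_pos': array([178.6563, 572.1714, 213.6138]), 'tcp_rot': array([-179.8927,   -0.011 ,  162.6541]), 'ft_force': array([-0.4128, -0.1492, -0.1656]), 'wrist_torque': array([ 0.0278,  0.0016, -0.0289]), 'finger_gap': 85.74828598692083}
scene {'fx': 446.19229071044384, 'fy': 446.19229071044384, 'cx': 326.03623427830536, 'cy': 197.46414720536225, 'cam_to_world': array([[  -0.1194,    0.5567,   -0.8221, 1445.3612],
       [   0.9926,    0.0496,   -0.1105,    4.643 ],
       [  -0.0208,   -0.8293,   -0.5585,  713.3114],
       [   0.    ,    0.    ,    0.    ,    1.    ]])}
side {'fx': 363.5984137496924, 'fy': 363.5984137496924, 'cx': 313.2839570799256, 'cy': 200.3777369911027, 'cam_to_world': array([[ -0.8502,  -0.372 ,   0.3726, 305.1751],
       [ -0.5264,   0.5867,  -0.6154, 391.9759],
       [  0.0103,  -0.7193,  -0.6946, 725.5242],
       [  0.    ,   0.    ,   0.    ,   1.    ]])}
wrist {'fx': 357.7095629338834, 'fy': 357.7095629338834, 'cx': 320.50080571150625, 'cy': 202.39461847790594, 'mount': array([[   0.0007,   -0.9481,   -0.3179,   81.1659],
       [   1.    ,    0.0002,    0.0015,   -0.6567],
       [  -0.0013,   -0.3179,    0.9481, -158.224 ],
       [   0.    ,    0.    ,    0.    ,    1.    ]])}
```

View pics/scene0.png

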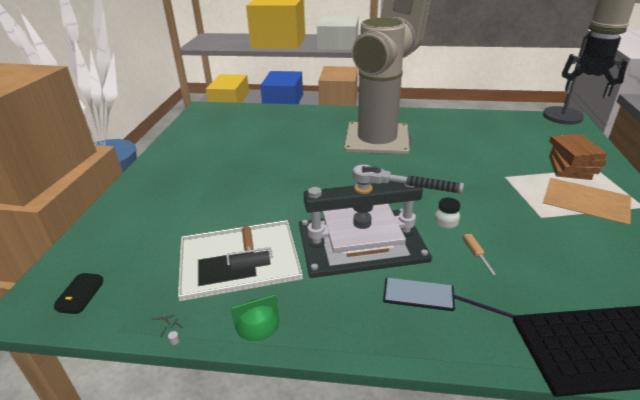

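View pics/side0.png

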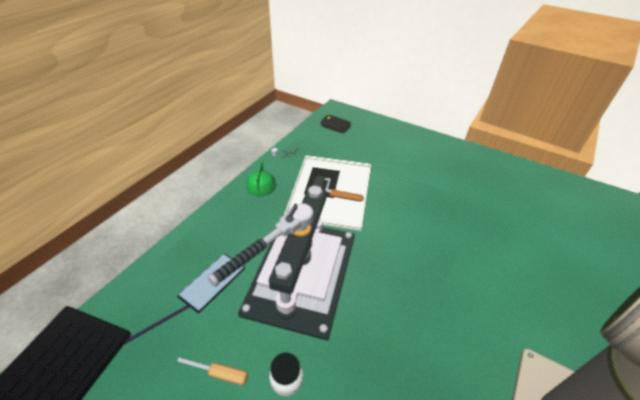

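View pics/wrist0.png

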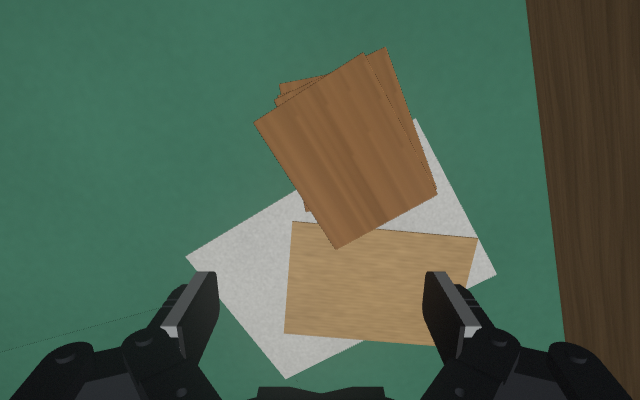

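Run:
```python
import cv2
a=cv2.imread("pics/scene0.png")[150:280,290:480]; cv2.imwrite("pics/s1.png",cv2.resize(a,None,fx=4,fy=4,interpolation=cv2.INTER_CUBIC))
a=cv2.imread("pics/side0.png")[150:350,190:370]; cv2.imwrite("pics/d1.png",cv2.resize(a,None,fx=3,fy=3,interpolation=cv2.INTER_CUBIC))
```

```text
(no output)
```

View pics/s1.png

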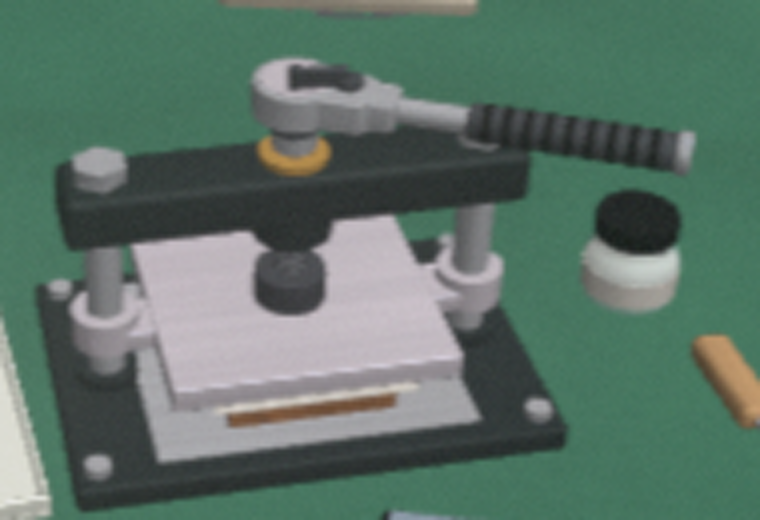

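View pics/d1.png

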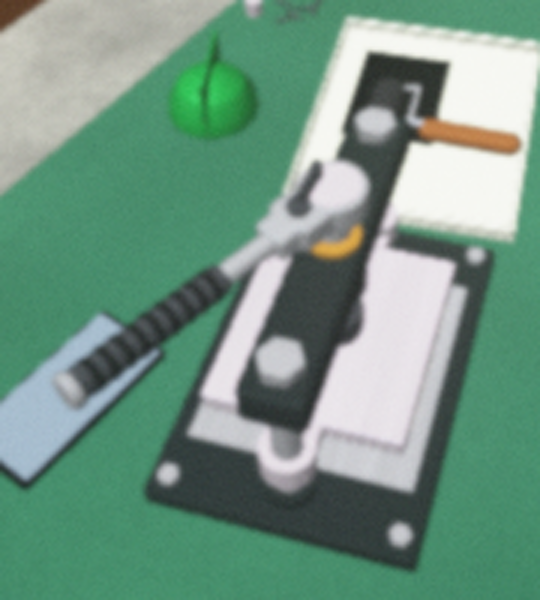

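```bash
cat > h.py <<'E'
import numpy as np
from bench import telemetry, viewer, r
from scipy.spatial.transform import Rotation as R
np.set_printoptions(precision=3,suppress=True)
def ray(n,u,v,T=None):
    m=viewer.camera_model(n)
    M=np.array(m["cam_to_world"]) if n!="wrist" else T@np.array(m["mount"])
    d=M[:3,:3]@[(u-m["cx"])/m["fx"],(v-m["cy"])/m["fy"],1]
    return M[:3,3],d/np.linalg.norm(d)
def plane(n,u,v,z,T=None):
    o,d=ray(n,u,v,T); return o+d*(z-o[2])/d[2]
def tri(*rays):
    A=sum(np.eye(3)-np.outer(d,d) for o,d in rays); b=sum((np.eye(3)-np.outer(d,d))@o for o,d in rays)
    return np.linalg.solve(A,b)
def toolT(s=None):
    s=s or telemetry.sense(); T=np.eye(4); T[:3,:3]=R.from_euler('xyz',s["tcp_rot"],degrees=True).as_matrix(); T[:3,3]=s["tool_pos"]; return T
def proj(n,p,T=None):
    m=viewer.camera_model(n); M=np.array(m["cam_to_world"]) if n!="wrist" else T@np.array(m["mount"])
    q=np.linalg.inv(M)@np.r_[p,1]; return q[0]/q[2]*m["fx"]+m["cx"],q[1]/q[2]*m["fy"]+m["cy"]
E
python3 - <<'E'
from h import *
for nm,z,a,b in [("head",212,(363.2,170.5),(303.3,212.3)),("nutL",171,(314.5,190.5),(315.3,190)),("cap",201,(461.2,188),(213.3,279.3)),("nutR",171,None,(283.7,268.3))]:
    print(nm, a and plane("scene",*a,z),plane("side",*b,z), a and tri(ray("scene",*a),ray("side",*b)))
E
```

```text
head [594.555 -25.678 212.   ] [579.487 -23.802 212.   ] [582.738 -27.141 205.911]
nutL [ 621.711 -131.654  171.   ] [ 616.613 -130.511  171.   ] [ 617.913 -132.437  168.659]
cap [630.709 181.705 201.   ] [628.205 181.019 201.   ] [628.89  181.385 200.127]
nutR None [553.979  82.592 171.   ] None
```

```bash
cat >> h.py <<'E'
def delta(p,yaw):
    "target TCP point, yaw (tool down) -> shift cm in tool axes & rotvec rad"
    T=toolT(); Rt=R.from_euler('xyz',[180,0,yaw],degrees=True).as_matrix()
    return T[:3,:3].T@(np.array(p)-T[:3,3])/10, R.from_matrix(T[:3,:3].T@Rt).as_rotvec()
def st():
    s=telemetry.sense(); print(round(s["time"],2),"tcp",s["tool_pos"],"rot",s["tcp_rot"],"F",s["ft_force"],"M",s["wrist_torque"],"gap",round(s["finger_gap"],1)); return s
E
python3 -c "
from h import *
print(delta([590,-20,320],78))"
```

```text
(array([-56.918, -44.288, -10.557]), array([-0.001,  0.001,  1.477]))
```

```bash
python3 -m inch '[[[-2,-1.5,-5],[0,0,0.1],1],[[-6,-4.5,-9],[0,0,0.25],0.45],[[-10,-7.5,-10.6],[0,0,0.4],0.45],[[-14,-10.5,-10.6],[0,0,0.55],0.45],[[-18,-13.5,-10.6],[0,0,0.7],0.45],[[-22,-17,-10.6],[0,0,0.85],0.45],[[-26,-20,-10.6],[0,0,1],0.45],[[-30,-23.5,-10.6],[0,0,1.15],0.45],[[-34,-26.5,-10.6],[0,0,1.3],0.45],[[-38,-29.5,-10.6],[0,0,1.4],0.45],[[-42,-32.5,-10.6],[0,0,1.477],0.45],[[-46,-36,-10.6],[0,0,1.477],0.45],[[-50,-39,-10.6],[0,0,1.477],0.45],[[-54,-42,-10.6],[0,0,1.477],0.45],[[-56.9,-44.3,-10.6],[0,0,1.477],0.45],[[-56.9,-44.3,-10.6],[0,0,1.477],0.45],[[-56.9,-44.3,-10.6],[0,0,1.477],0.45]]'
python3 - <<'E'
from h import *
import cv2
s=st(); im=viewer.snapshot("wrist"); cv2.imwrite("pics/w1.png",im[:,:,::-1])
E
```

```text
time: 1.85
tool_pos: [590.3, -21.9, 319.4]
tcp_rot: [-179.9, 0.0, 77.8]
ft_force: [-0.9, -0.2, 0.1]
finger_gap: 39.0
1.85 tcp [590.33  -21.945 319.39 ] rot [-179.886    0.021   77.838] F [-0.945 -0.165  0.143] M [ 0.055 -0.004  0.018] gap 39.0
```

View pics/w1.png

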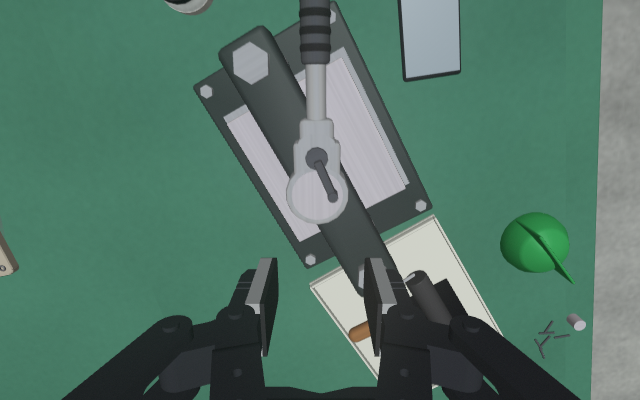

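Run:
```python
from h import *
T=toolT()
for n,u,v,z in [("head",317,194,212),("tip",333,197,224),("pivot",317,156,222),("grip",315,60,212),("grip2",315,20,212),("nut",251,62,171)]:
    print(n,plane("wrist",u,v,z,T))
```

```text
head [587.381 -20.648 212.   ]
tip [599.456 -21.831 224.   ]
pivot [594.221  10.439 222.   ]
grip [606.551  74.473 212.   ]
grip2 [611.872  98.847 212.   ]
nut [555.976  86.126 171.   ]
```

```bash
python3 -c "
from h import *
st();print(delta([598.6,-26,228],78.3))"
```

```text
1.9 tcp [589.794 -20.306 319.848] rot [-179.899   -0.014   77.926] F [ 0.966 -0.764 -0.193] M [0.06  0.085 0.047] gap 38.4
(array([-0.375,  0.996,  9.183]), array([-0.002, -0.   , -0.007]))
```

```bash
python3 -m inch '[[[-0.4,1,2],[0,0,0],0.45],[[-0.4,1,4.5],[0,0,0],0.45],[[-0.4,1,7],[0,0,0],0.45],[[-0.4,1,8],[0,0,0],0.45],[[-0.4,1,8.6],[0,0,0],0.45],[[-0.4,1,9.1],[0,0,0],0.45],[[-0.4,1,9.1],[0,0,0],0.45]]'
python3 - <<'E'
from h import *
import cv2
s=st(); 
for n in ("wrist","scene","side"):
  im=viewer.snapshot(n); 
  if n=="scene": im=cv2.resize(im[110:230,280:470],None,fx=4,fy=4,interpolation=2)
  if n=="side": im=cv2.resize(im[110:270,230:370],None,fx=4,fy=3.5,interpolation=2)
  cv2.imwrite(f"pics/{n}2.png",im[:,:,::-1])
E
```

```text
time: 2.6
tool_pos: [599.0, -25.4, 230.2]
tcp_rot: [180.0, -0.0, 78.1]
ft_force: [0.1, 0.7, -0.3]
finger_gap: 38.3
2.6 tcp [598.984 -25.379 230.23 ] rot [179.958  -0.006  78.056] F [ 0.136  0.744 -0.276] M [ 0.043 -0.036  0.01 ] gap 38.3
```

View pics/wrist2.png

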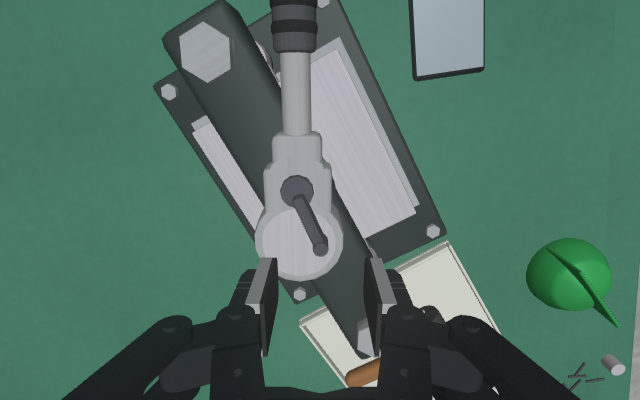

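View pics/scene2.png

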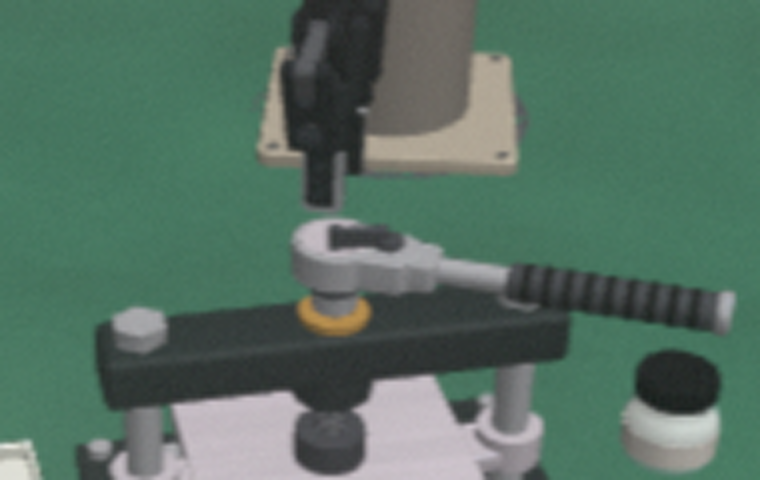

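View pics/side2.png

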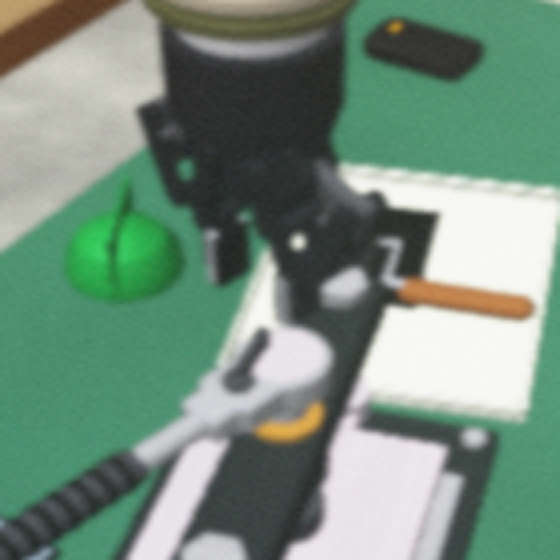

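Run:
```python
from h import *
print(tri(ray("scene",360.5,161.8),ray("side",287.5,190)))
T=toolT()
for z in (-25,-12,0,11):
  for x in (-11,11):
    p=(T@[x,19+7,z,1])[:3]
    print(z,x,p,proj("scene",p),proj("side",p),proj("wrist",(T@[x,19,z,1])[:3],T))
```

```text
[619.591 -30.473 247.271]
-25 -11 [622.507 -41.954 255.974] (np.float64(355.2980395360426), np.float64(158.84469532397094)) (np.float64(289.6761668768682), np.float64(182.56763829003)) (np.float64(362.7852590335889), np.float64(306.25682209029924))
-25 11 [627.071 -20.433 255.977] (np.float64(365.46898601333254), np.float64(160.31820263900795)) (np.float64(281.38508831748464), np.float64(187.94978758632294)) (np.float64(364.8037470743759), np.float64(260.87822622244596))
-12 -11 [622.53  -41.957 242.974] (np.float64(355.1985338129078), np.float64(164.24070459818773)) (np.float64(289.89564181371526), np.float64(187.5053946161506)) (np.float64(359.6762697779239), np.float64(289.85547869893117))
-12 11 [627.094 -20.435 242.977] (np.float64(365.290319883322), np.float64(165.73811237733025)) (np.float64(281.7138613414509), np.float64(192.89933158529635)) (np.float64(361.4054554990468), np.float64(247.24484140798114))
0 -11 [622.551 -41.959 230.974] (np.float64(355.10802746958905), np.float64(169.1486943352343)) (np.float64(290.09340165767225), np.float64(191.9546038724729)) (np.float64(357.1861269382488), np.float64(276.7188338126082))
0 11 [627.115 -20.438 230.977] (np.float64(365.1278281423208), np.float64(170.667365445035)) (np.float64(282.0099886745762), np.float64(197.35740800202987)) (np.float64(358.7003765235961), np.float64(236.3925111095506))
11 -11 [622.57  -41.962 219.974] (np.float64(355.0261739157376), np.float64(173.58745948155118)) (np.float64(290.27074471207214), np.float64(195.9444753417936)) (np.float64(355.16605438446044), np.float64(266.06202515050285))
11 11 [627.134 -20.44  219.977] (np.float64(364.98088415840726), np.float64(175.12497097639147)) (np.float64(282.2754498370974), np.float64(201.35381770762638)) (np.float64(356.5168153630698), np.float64(227.63242419308688))
```

Run:
```python
import cv2
a=cv2.imread("pics/wrist2.png")[220:400,220:420]; cv2.imwrite("pics/w2c.png",cv2.resize(a,None,fx=3.3,fy=3.3,interpolation=2))
```

```text
(no output)
```

View pics/w2c.png

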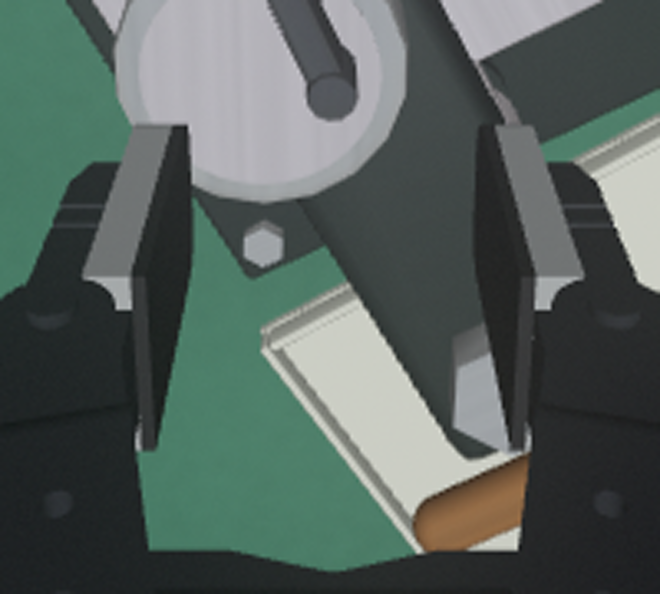

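```bash
python3 -m inch '[[[0,0,0.3],[0,0,0],0.45],[[0,0,0.6],[0,0,0],0.45],[[0,0,0.9],[0,0,0],0.45],[[0,0,0.9],[0,0,0],0.45]]'
python3 -m inch '[[[0,0,0.3],[0,0,0],0.45],[[0,0,0.6],[0,0,0],0.45],[[0,0,0.6],[0,0,0],0.45]]'
```

```text
time: 3.15
tool_pos: [598.5, -25.8, 219.8]
tcp_rot: [-179.9, 0.0, 78.0]
ft_force: [0.3, 0.3, -0.3]
finger_gap: 38.5
time: 3.45
tool_pos: [598.6, -25.8, 214.0]
tcp_rot: [-179.9, 0.0, 78.0]
ft_force: [0.2, 0.3, -1.6]
finger_gap: 38.3
```

```bash
python3 -m inch '[[[0,0,0.4],[0,0,0],0.45],[[0,0,0.8],[0,0,0],0.45],[[0,0,0.8],[0,0,0],0.45]]'
python3 -m inch '[[[0,0,0.3],[0,0,0],0.45],[[0,0,0.6],[0,0,0],0.45],[[0,0,0.6],[0,0,0],0.45]]'
python3 - <<'E'
from h import *
import cv2
s=st(); 
for n in ("wrist","scene"):
  im=viewer.snapshot(n); 
  if n=="scene": im=cv2.resize(im[110:230,280:470],None,fx=4,fy=4,interpolation=2)
  cv2.imwrite(f"pics/{n}3.png",im[:,:,::-1])
E
```

```text
time: 3.75
tool_pos: [598.4, -25.7, 205.7]
tcp_rot: [-179.9, 0.0, 78.0]
ft_force: [-0.4, -0.9, -0.6]
finger_gap: 38.2
time: 4.05
tool_pos: [598.6, -25.7, 200.0]
tcp_rot: [-179.9, 0.0, 78.0]
ft_force: [-0.5, -0.1, 0.3]
finger_gap: 38.5
4.05 tcp [598.557 -25.734 200.019] rot [-179.949    0.004   78.026] F [-0.485 -0.075  0.254] M [ 0.009 -0.001  0.018] gap 38.5
```

View pics/wrist3.png

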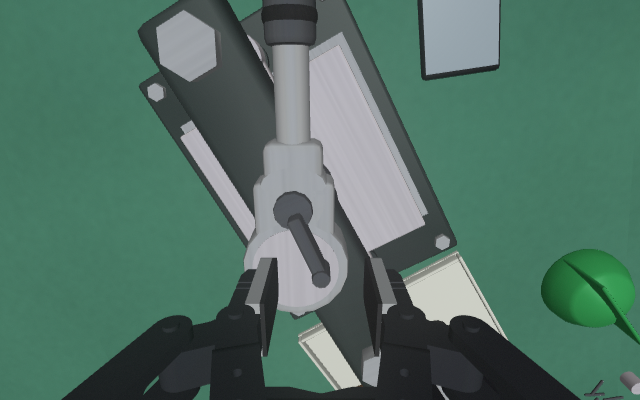

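View pics/scene3.png

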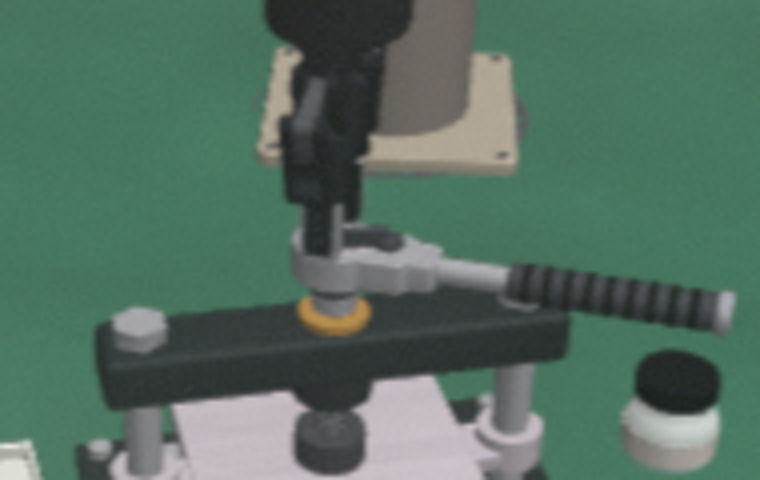

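```bash
python3 -m inch '[[[-0.3,0,0.3],[0,0,0],0.45],[[-0.3,0,0.6],[0,0,0],0.45],[[-0.3,0,0.6],[0,0,0],0.45]]'
python3 -m inch '[[[0,-0.4,0],[0,0,0],0.45],[[0,-0.8,0],[0,0,0],0.45],[[0,-1.2,0],[0,0,0],0.45],[[0,-1.2,0],[0,0,0],0.45]]'
```

```text
time: 4.45
tool_pos: [598.1, -29.0, 194.4]
tcp_rot: [-180.0, 0.0, 78.0]
ft_force: [-0.0, 0.1, 1.0]
finger_gap: 38.5
time: 4.85
tool_pos: [586.0, -26.0, 194.8]
tcp_rot: [-180.0, -0.0, 78.0]
ft_force: [0.2, -0.3, -0.4]
finger_gap: 38.3
```

```bash
python3 -m inch '[[[0,-0.3,0],[0,0,0],0.45],[[0,-0.5,0],[0,0,0],0.45],[[0,-0.7,0],[0,0,0],0.45],[[0,-0.9,0],[0,0,0],0.45],[[0,-1.0,0],[0,0,0],0.45]]'
python3 -m inch '[[[0,-0.2,0],[0,0,0],0.45],[[0,-0.4,0],[0,0,0],0.45],[[0,-0.6,0],[0,0,0],0.45],[[0,-0.8,0],[0,0,0],0.45],[[0,-1.0,0],[0,0,0],0.45]]'
python3 - <<'E'
from h import *
import cv2
s=st(); 
for n in ("wrist",):
  im=viewer.snapshot(n); 
  cv2.imwrite(f"pics/{n}4.png",im[:,:,::-1])
E
```

```text
time: 5.35
tool_pos: [576.8, -24.3, 195.0]
tcp_rot: [180.0, 0.0, 78.0]
ft_force: [3.6, -2.9, 0.7]
finger_gap: 38.5
time: 5.85
tool_pos: [566.8, -21.9, 194.7]
tcp_rot: [180.0, -0.0, 78.0]
ft_force: [2.6, -1.6, -1.0]
finger_gap: 38.5
5.85 tcp [566.785 -21.903 194.664] rot [180.     -0.009  78.032] F [ 2.564 -1.612 -0.993] M [-0.214 -0.492 -0.024] gap 38.5
```

View pics/wrist4.png

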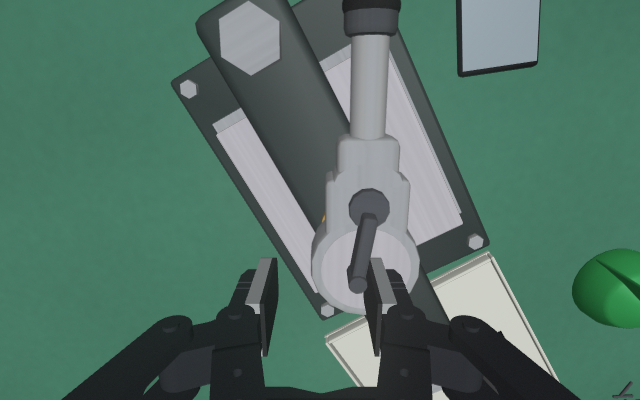

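```bash
python3 -m inch '[[[0,-0.1,0],[0,0,0],0.45],[[0,-0.2,0],[0,0,0],0.45],[[0,-0.3,0],[0,0,0],0.45],[[0,-0.4,0],[0,0,0],0.45]]'
python3 -m inch '[[[0,-0.1,0],[0,0,0],0.45],[[0,-0.15,0],[0,0,0],0.45]]'
python3 -m inch '[[[0,-0.05,0],[0,0,0],0.45],[[0,-0.1,0],[0,0,0],0.45]]'
python3 - <<'E'
from h import *
import cv2
s=st(); 
for n in ("wrist",):
  im=viewer.snapshot(n); 
  cv2.imwrite(f"pics/{n}5.png",cv2.resize(im[150:350,230:480],None,fx=3,fy=3)[:,:,::-1])
E
```

```text
time: 6.3
tool_pos: [563.1, -20.9, 194.7]
tcp_rot: [180.0, -0.0, 78.0]
ft_force: [4.5, 0.6, -0.2]
finger_gap: 38.9
time: 6.5
tool_pos: [561.6, -20.8, 194.7]
tcp_rot: [180.0, -0.0, 78.0]
ft_force: [4.4, -0.3, -0.4]
finger_gap: 38.6
time: 6.7
tool_pos: [560.8, -20.8, 194.8]
tcp_rot: [180.0, -0.0, 78.0]
ft_force: [7.0, -0.4, -0.4]
finger_gap: 37.9
6.7 tcp [560.769 -20.758 194.793] rot [179.969  -0.004  78.021] F [ 7.025 -0.358 -0.365] M [ 0.021 -0.961 -0.034] gap 37.9
```

View pics/wrist5.png

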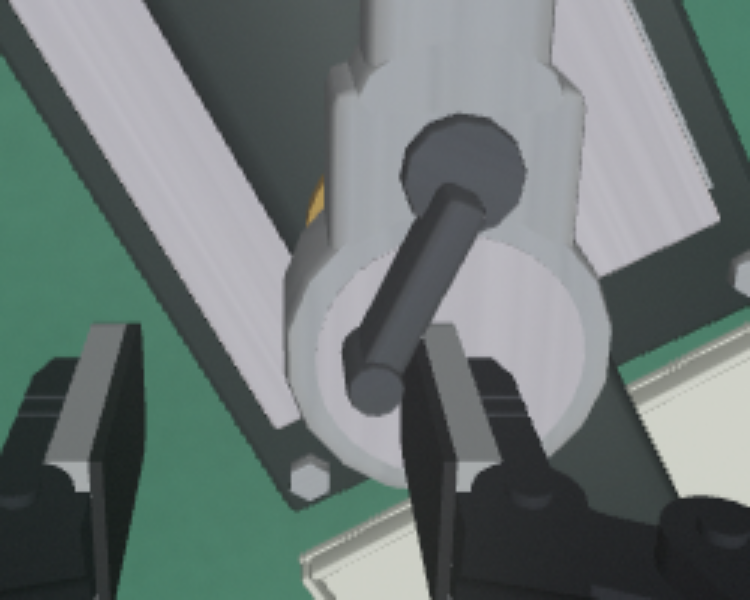

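```bash
python3 -m inch '[[[0,0.4,0],[0,0,0],0.45],[[0,0.8,0],[0,0,0],0.45],[[0,0.8,-1.5],[0,0,0],0.45],[[0,0.8,-4.5],[0,0,0],0.45],[[0,0.8,-6],[0,0,0],0.45]]'
python3 - <<'E'
from h import *
import cv2
s=st(); 
im=viewer.snapshot("wrist"); 
cv2.imwrite(f"pics/wrist6.png",im[:,:,::-1])
print(delta([617.5,125,240],78.3))
E
```

```text
time: 7.25
tool_pos: [569.2, -22.5, 258.2]
tcp_rot: [179.8, -0.0, 78.0]
ft_force: [0.2, 0.4, -0.0]
finger_gap: 38.2
7.25 tcp [569.209 -22.507 258.16 ] rot [179.837  -0.011  78.028] F [ 0.212  0.445 -0.001] M [-0.009  0.003 -0.016] gap 38.2
(array([15.424,  1.541,  2.08 ]), array([ 0.007, -0.   , -0.005]))
```

View pics/wrist6.png

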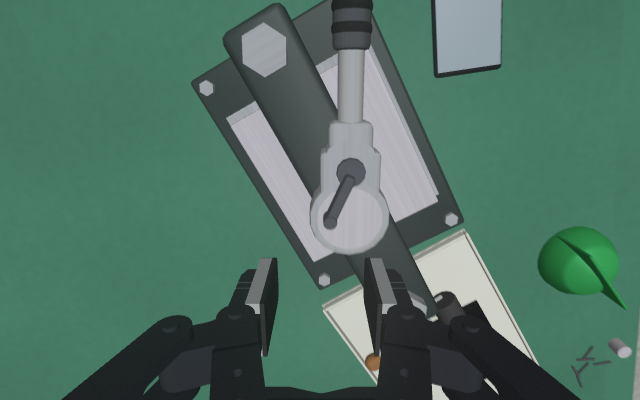

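Run:
```python
from h import *
s=telemetry.sense(); T=toolT(); T[:3,3]=[569.2,-22.5,258.1]
P=plane("wrist",351,170,225,T);Q=plane("wrist",331,222,225,T);H=plane("wrist",349,215,212,T);G=plane("wrist",351.5,15,212,T);G2=plane("wrist",350.5,100,208.5,T)
f=lambda v:np.degrees(np.arctan2(v[1],v[0]))
print(P,Q,H,G,G2,"handle",f(G-H),f(G2-H),"lever",f(P-Q), np.linalg.norm(P-Q),f(G-P))
```

```text
[593.776   8.975 225.   ] [577.015 -18.707 225.   ] [588.079 -21.645 212.   ] [609.27   85.722 212.   ] [601.447  44.338 208.5  ] handle 78.83501976518322 78.54682078509033 lever 58.80593431236799 32.36072302406935 78.58608944225479
```

```bash
python3 -m inch '[[[4,0.5,0],[0,0,0],0.45],[[8,1,0],[0,0,0],0.4],[[12,1.5,0.5],[0,0,0],0.4],[[15.4,1.55,2],[0,0,0],0.4],[[15.4,1.55,2],[0,0,0],0.4],[[15.4,1.55,2],[0,0,0],0.4]]'
python3 - <<'E'
from h import *
import cv2
s=st(); 
im=viewer.snapshot("wrist"); 
cv2.imwrite(f"pics/wrist7.png",im[:,:,::-1])
E
```

```text
time: 7.9
tool_pos: [615.0, 125.6, 233.7]
tcp_rot: [-179.9, 0.1, 78.1]
ft_force: [0.4, -1.2, 0.9]
finger_gap: 33.9
7.9 tcp [614.992 125.619 233.687] rot [-179.905    0.058   78.129] F [ 0.444 -1.154  0.893] M [ 0.003  0.012 -0.006] gap 33.9
```

View pics/wrist7.png

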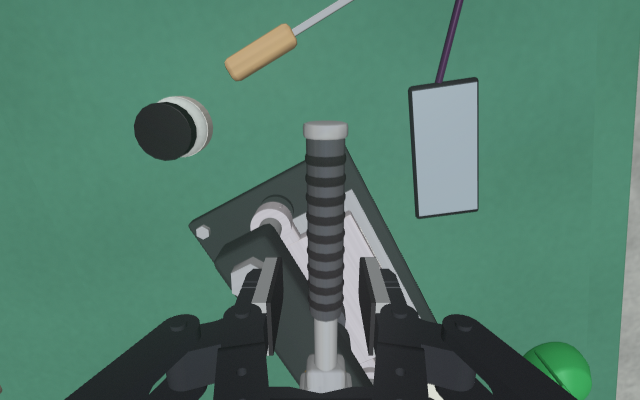

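```bash
python3 -m inch '[[[0,0.2,2],[0,0,0],0.4],[[0,0.2,4],[0,0,0],0.4],[[0,0.2,5.5],[0,0,0],0.4],[[0,0.2,6.2],[0,0,0],0.4],[[0,0.2,6.2],[0,0,0],0.4],[[0,0.2,6.2],[0,0,0],0.4]]'
python3 - <<'E'
from h import *
import cv2
s=st(); 
im=viewer.snapshot("wrist"); 
cv2.imwrite(f"pics/wrist8.png",im[:,:,::-1])
im=viewer.snapshot("scene"); 
cv2.imwrite(f"pics/scene8.png",cv2.resize(im[110:230,280:470],None,fx=4,fy=4,interpolation=2)[:,:,::-1])
E
```

```text
time: 8.55
tool_pos: [617.9, 124.3, 173.6]
tcp_rot: [179.9, -0.0, 78.0]
ft_force: [-0.3, 0.1, 0.6]
finger_gap: 34.0
8.55 tcp [617.894 124.331 173.632] rot [179.941  -0.017  78.002] F [-0.264  0.06   0.558] M [0.    0.022 0.011] gap 34.0
```

View pics/wrist8.png

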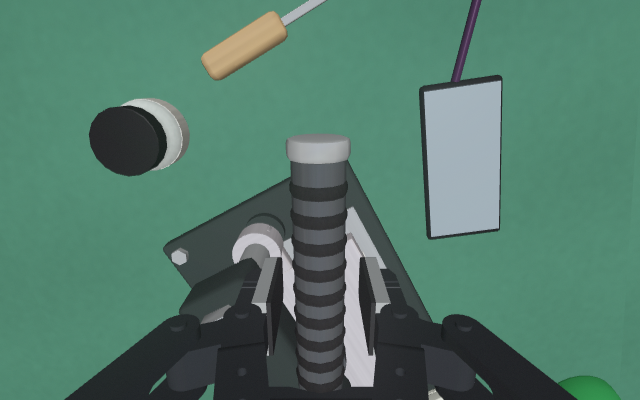

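View pics/scene8.png

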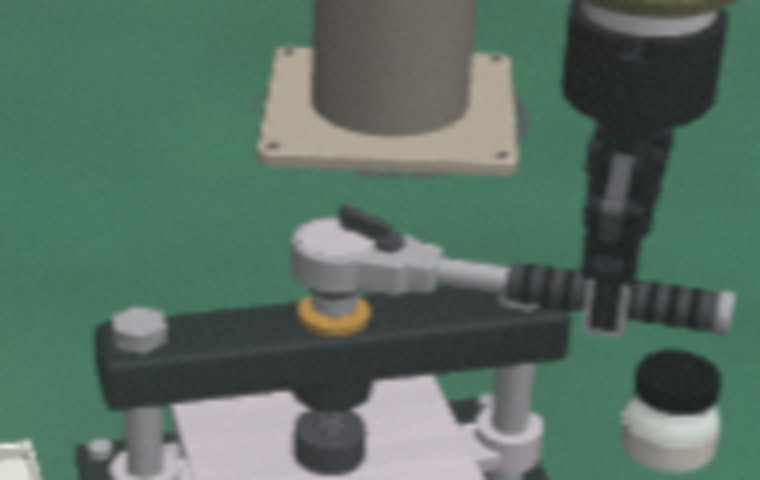

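```bash
python3 -m inch '[[[-0.03,-0.9,0],[0,0,-0.06],0.4],[[-0.11,-1.8,0],[0,0,-0.12],0.4],[[-0.24,-2.69,0],[0,0,-0.18],0.4],[[-0.43,-3.57,0],[0,0,-0.24],0.4],[[-0.67,-4.43,0],[0,0,-0.3],0.4],[[-0.96,-5.28,0],[0,0,-0.36],0.4],[[-1.3,-6.12,0],[0,0,-0.42],0.4]]'
python3 -c "
from h import *
st()"
```

```text
time: 9.35
tool_pos: [555.3, 124.7, 174.0]
tcp_rot: [179.9, 0.0, 102.2]
ft_force: [0.3, -0.0, -0.5]
finger_gap: 34.3
9.35 tcp [555.317 124.718 173.968] rot [179.876   0.017 102.244] F [ 0.331 -0.043 -0.534] M [-0.091 -0.101 -0.029] gap 34.3
```

```bash
python3 -m inch '[[[-0.03,-0.9,0],[0,0,-0.06],0.4],[[-0.11,-1.8,0],[0,0,-0.12],0.4],[[-0.24,-2.69,0],[0,0,-0.18],0.4],[[-0.43,-3.57,0],[0,0,-0.24],0.4],[[-0.67,-4.43,0],[0,0,-0.3],0.4],[[-0.96,-5.28,0],[0,0,-0.36],0.4],[[-1.18,-5.84,0],[0,0,-0.4],0.4],[[-1.18,-5.84,0],[0,0,-0.4],0.4]]'
python3 - <<'E'
from h import *
import cv2
s=st(); 
im=viewer.snapshot("wrist"); 
cv2.imwrite(f"pics/wrist9.png",im[:,:,::-1])
im=viewer.snapshot("scene"); 
cv2.imwrite(f"pics/scene9.png",cv2.resize(im[110:230,280:470],None,fx=4,fy=4,interpolation=2)[:,:,::-1])
E
```

```text
time: 10.15
tool_pos: [500.5, 100.7, 173.9]
tcp_rot: [179.9, 0.1, 125.0]
ft_force: [0.3, -0.5, 0.2]
finger_gap: 34.2
10.15 tcp [500.541 100.689 173.872] rot [179.91    0.058 125.037] F [ 0.319 -0.471  0.193] M [0.019 0.06  0.026] gap 34.2
```

View pics/wrist9.png

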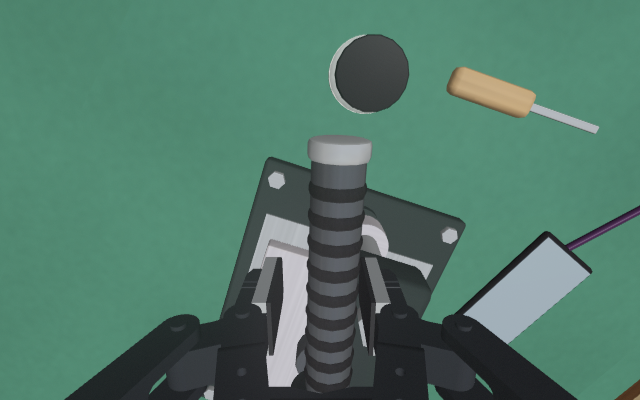

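View pics/scene9.png

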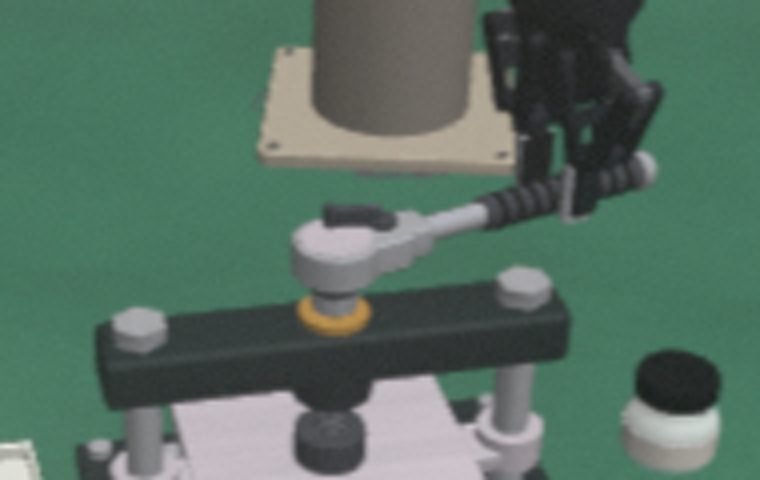

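```bash
cat > f.py <<'E'
from h import *
s=st(); T=toolT(s); d=s["tool_pos"][:2]-[587.5,-22]; print("F tool",T[:3,:3].T@s["ft_force"],"tcp ang",np.degrees(np.arctan2(d[1],d[0])),"r",np.hypot(*d),"yaw-ang",s["tcp_rot"][2]-np.degrees(np.arctan2(d[1],d[0])))
E
python3 -m inch '[[[-0.03,0.9,0],[0,0,0.02],0.4],[[-0.11,1.8,0],[0,0,0.08],0.4],[[-0.24,2.69,0],[0,0,0.14],0.4],[[-0.43,3.57,0],[0,0,0.2],0.4],[[-0.67,4.43,0],[0,0,0.26],0.4]]'
python3 f.py
```

```text
time: 10.75
tool_pos: [541.4, 121.5, 172.6]
tcp_rot: [180.0, -0.0, 109.9]
ft_force: [-0.9, -1.2, 1.2]
finger_gap: 34.1
10.75 tcp [541.377 121.469 172.648] rot [179.996  -0.003 109.885] F [-0.913 -1.169  1.182] M [-0.114  0.087 -0.029] gap 34.1
F tool [-0.789 -1.256 -1.182] tcp ang 107.82170810354053 r 150.70104771734984 yaw-ang 2.063216758475548
```

```bash
python3 -m inch '[[[-0.06,0.9,0],[0,0,0.06],0.4],[[-0.18,1.79,0],[0,0,0.12],0.4]]'; python3 f.py
python3 -m inch '[[[-0.06,0.9,0],[0,0,0.06],0.4],[[-0.18,1.79,0],[0,0,0.12],0.4]]'; python3 f.py
python3 -m inch '[[[-0.06,0.9,0],[0,0,0.06],0.4]]'; python3 f.py
```

```text
time: 10.95
tool_pos: [558.0, 125.6, 172.5]
tcp_rot: [-179.9, 0.0, 103.0]
ft_force: [-5.6, -3.3, 4.4]
finger_gap: 34.3
10.95 tcp [557.97  125.645 172.544] rot [-179.882    0.006  103.016] F [-5.641 -3.311  4.441] M [-0.464  1.128  0.054] gap 34.3
F tool [-1.956 -6.251 -4.428] tcp ang 101.31027821493629 r 150.56929937889916 yaw-ang 1.7058072879688382
time: 11.15
tool_pos: [575.6, 128.0, 172.5]
tcp_rot: [-179.9, 0.0, 96.1]
ft_force: [-6.5, -2.1, 4.0]
finger_gap: 34.1
11.15 tcp [575.634 127.959 172.481] rot [-179.862    0.016   96.14 ] F [-6.517 -2.082  3.98 ] M [-0.315  1.07   0.094] gap 34.1
F tool [-1.374 -6.712 -3.964] tcp ang 94.52423955002087 r 150.42751658550105 yaw-ang 1.6156500106590386
time: 11.25
tool_pos: [584.6, 128.4, 172.4]
tcp_rot: [-179.9, 0.0, 92.7]
ft_force: [-5.9, -1.8, 4.6]
finger_gap: 34.0
11.25 tcp [584.596 128.411 172.44 ] rot [-179.858    0.018   92.703] F [-5.921 -1.85   4.557] M [-0.301  1.07   0.046] gap 34.0
F tool [-1.57  -6.012 -4.542] tcp ang 91.10596142330502 r 150.43853529444527 yaw-ang 1.5971060635320242
```

```bash
python3 - <<'E'
from h import *
import cv2
im=viewer.snapshot("wrist"); cv2.imwrite(f"pics/wrist10.png",im[:,:,::-1])
im=viewer.snapshot("scene"); cv2.imwrite(f"pics/scene10.png",cv2.resize(im[130:220,360:470],None,fx=6,fy=6,interpolation=2)[:,:,::-1])
im=viewer.snapshot("side"); cv2.imwrite(f"pics/side10.png",cv2.resize(im[110:350,200:370],None,fx=4,fy=2.5,interpolation=2)[:,:,::-1])
E
python3 f.py
```

```text
11.4 tcp [584.689 128.457 172.275] rot [-179.909   -0.006   92.939] F [-5.038  0.121  2.032] M [ 0.007  0.793 -0.015] gap 34.5
F tool [ 0.379 -5.028 -2.024] tcp ang 91.07016761491077 r 150.48340434398708 yaw-ang 1.8688764844780508
```

View pics/wrist10.png

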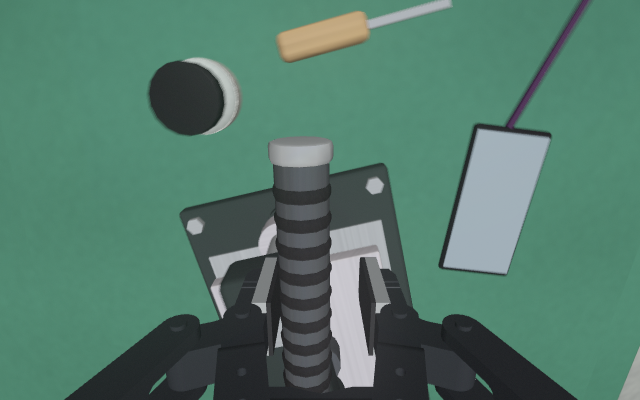

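View pics/scene10.png

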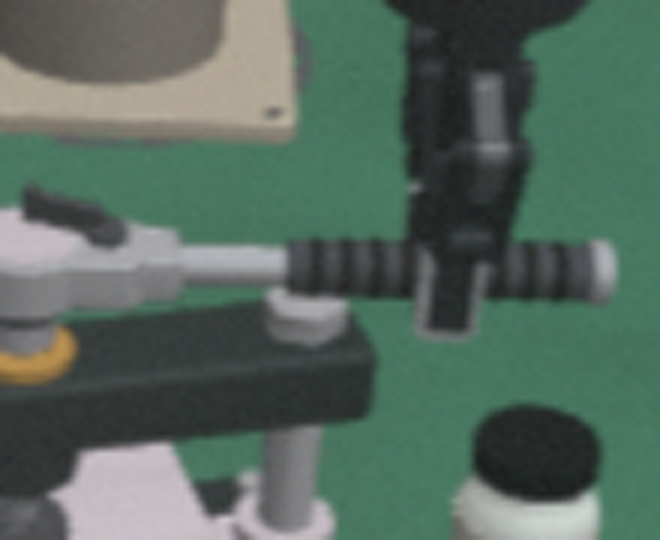

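View pics/side10.png

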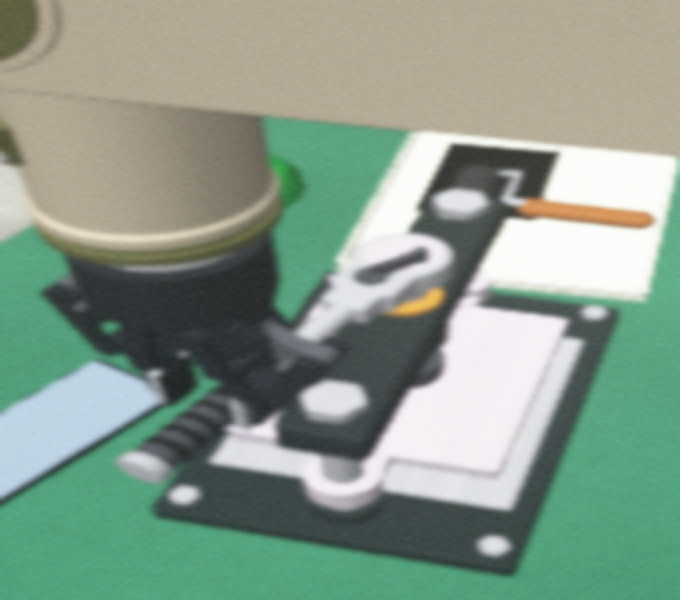

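```bash
for i in 1 ; do python3 -m inch '[[[-0.025,0.45,0],[0,0,0.03],0.4],[[-0.06,0.9,0],[0,0,0.06],0.4]]'; python3 f.py|tail -1
python3 -m inch '[[[-0.025,0.45,0],[0,0,0.03],0.4]]'; python3 f.py|tail -1
python3 -m inch '[[[-0.025,0.45,0],[0,0,0.03],0.4]]'; python3 f.py|tail -1
python3 -m inch '[[[-0.025,0.45,0],[0,0,0.03],0.4]]'; python3 f.py|tail -1
done
```

```text
time: 11.6
tool_pos: [592.8, 128.3, 172.3]
tcp_rot: [-179.9, -0.0, 89.5]
ft_force: [-7.0, -0.1, 3.4]
finger_gap: 33.8
F tool [-0.12  -7.038 -3.341] tcp ang 87.97860167033478 r 150.3488558270128 yaw-ang 1.520219474610471
time: 11.7
tool_pos: [597.4, 128.0, 172.3]
tcp_rot: [-179.9, -0.0, 87.8]
ft_force: [-5.2, 0.1, 2.7]
finger_gap: 34.1
F tool [-0.097 -5.236 -2.64 ] tcp ang 86.23886374715578 r 150.3371574588792 yaw-ang 1.537959691391336
time: 11.8
tool_pos: [601.8, 127.6, 172.3]
tcp_rot: [-179.9, -0.0, 86.1]
ft_force: [-6.6, 0.4, 1.9]
finger_gap: 34.2
F tool [-0.018 -6.601 -1.918] tcp ang 84.52924530587711 r 150.2957221306447 yaw-ang 1.5295813129138196
time: 11.9
tool_pos: [606.3, 127.1, 172.3]
tcp_rot: [-179.9, -0.0, 84.3]
ft_force: [-6.6, 0.3, 1.9]
finger_gap: 33.9
F tool [-0.38  -6.555 -1.844] tcp ang 82.81903937676813 r 150.30329046287824 yaw-ang 1.523342559558884
```

```bash
python3 -m inch '[[[-0.025,0.45,0],[0,0,0.03],0.4]]' >/dev/null; python3 f.py|tail -1
python3 -m inch '[[[-0.025,0.45,0],[0,0,0.03],0.4]]'>/dev/null; python3 f.py|tail -1
python3 -m inch '[[[-0.025,0.45,0],[0,0,0.03],0.4]]'>/dev/null; python3 f.py|tail -1
python3 -m inch '[[[-0.025,0.45,0],[0,0,0.03],0.4]]'>/dev/null; python3 f.py|tail -1
python3 -m inch '[[[-0.025,0.45,0],[0,0,0.03],0.4]]'>/dev/null; python3 f.py|tail -1
python3 -m inch '[[[-0.025,0.45,0],[0,0,0.03],0.4]]'>/dev/null; python3 f.py|tail -1
```

```text
F tool [ 0.071 -6.314 -2.874] tcp ang 81.10158341231075 r 150.31138796820522 yaw-ang 1.5264555971322977
F tool [-0.452 -6.327 -2.953] tcp ang 79.38409418890367 r 150.2922043474736 yaw-ang 1.5257995904013768
F tool [ 0.06  -7.494 -2.891] tcp ang 77.67379529519343 r 150.27741673094235 yaw-ang 1.5182312434225764
F tool [-0.135 -6.345 -3.011] tcp ang 75.95875243092338 r 150.2776936724116 yaw-ang 1.517608641015542
F tool [ 0.591 -6.129 -2.242] tcp ang 74.22535697734315 r 150.26313834308485 yaw-ang 1.532359441494691
F tool [ 0.385 -6.627 -1.249] tcp ang 72.5183115720145 r 150.2596351661968 yaw-ang 1.524885439087825
```

```bash
python3 -m inch '[[[0,0.07,0],[0,0,0.005],0.4],[[0,0.15,0],[0,0,0.01],0.4]]' >/dev/null; python3 f.py|tail -1
python3 -m inch '[[[0,0.07,0],[0,0,0.005],0.4],[[0,0.15,0],[0,0,0.01],0.4]]' >/dev/null; python3 f.py|tail -1
python3 -m inch '[[[0,0.07,0],[0,0,0.005],0.4],[[0,0.15,0],[0,0,0.01],0.4]]' >/dev/null; python3 f.py|tail -1
python3 -m inch '[[[0,0.07,0],[0,0,0.005],0.4],[[0,0.15,0],[0,0,0.01],0.4]]' >/dev/null; python3 f.py|tail -1
```

```text
F tool [-0.068 -6.405 -3.483] tcp ang 71.94526046534395 r 150.2716385820557 yaw-ang 1.5776627266212415
F tool [-0.629 -5.462 -2.051] tcp ang 71.41619758096584 r 150.27585506216428 yaw-ang 1.5396321607834267
F tool [-1.291 -6.246 -3.344] tcp ang 70.8438447546904 r 150.26821383788953 yaw-ang 1.538541526678486
F tool [-0.799 -7.462 -2.135] tcp ang 70.26105742245704 r 150.2757379705165 yaw-ang 1.5459685308410513
```

```bash
cat > g.py <<'E'
from h import *
s=telemetry.sense(); T=toolT(s); p=s["tool_pos"]; f=s["ft_force"]; ty=T[:3,1]
tau=s["joint_efforts"][0]; M=(p[0]*f[1]-p[1]*f[0])/1000
arm=(p[0]*(-ty[1])-p[1]*(-ty[0]))/1000
d=p[:2]-[587.5,-22]
print(round(s["time"],2),"ang %.2f Fy %.2f  Fx %.2f Fz %.2f | j1 eff %.3f  ft moment %.3f arm %.3f -> push from j1 %.2f"%(np.degrees(np.arctan2(d[1],d[0])),-(T[:3,:3].T@f)[1],(T[:3,:3].T@f)[0],f[2],tau,M,arm,-tau/arm),"qd1 %.2f"%s["qd"][0],"eff",s["joint_efforts"], "M",s["wrist_torque"])
E
python3 g.py
python3 -m inch '[[[0,0.07,0],[0,0,0.005],0.4],[[0,0.15,0],[0,0,0.01],0.4]]' >/dev/null; python3 g.py
python3 -m inch '[[[0,0.07,0],[0,0,0.005],0.4],[[0,0.15,0],[0,0,0.01],0.4]]' >/dev/null; python3 g.py
```

```text
13.3 ang 70.26 Fy 7.46  Fx -0.80 Fz 2.15 | j1 eff -1.591  ft moment 1.878 arm 0.313 -> push from j1 5.09 qd1 -0.32 eff [ -1.591 -63.77  -51.115  -0.699  -2.16   -0.043] M [0.269 1.06  0.034]
13.5 ang 69.70 Fy 5.62  Fx 0.02 Fz 1.34 | j1 eff -1.492  ft moment 1.801 arm 0.318 -> push from j1 4.69 qd1 -0.37 eff [ -1.492 -63.936 -51.131  -0.642  -2.182  -0.038] M [0.24  1.039 0.059]
13.7 ang 69.12 Fy 5.39  Fx -0.96 Fz 1.57 | j1 eff -1.395  ft moment 1.205 arm 0.324 -> push from j1 4.31 qd1 -0.24 eff [ -1.395 -64.1   -51.147  -0.585  -2.205  -0.034] M [0.165 1.056 0.095]
```

```bash
sed -i 's/,"qd1.*/,"M",s["wrist_torque"],"j46",s["joint_efforts"][[3,5]])/' g.py
for k in 1; do
python3 -m inch '[[[-0.025,0.45,0],[0,0,0.03],0.4]]' >/dev/null; python3 g.py
python3 -m inch '[[[-0.025,0.45,0],[0,0,0.03],0.4]]'>/dev/null; python3 g.py
python3 -m inch '[[[-0.025,0.45,0],[0,0,0.03],0.4]]'>/dev/null; python3 g.py
python3 -m inch '[[[-0.025,0.45,0],[0,0,0.03],0.4]]'>/dev/null; python3 g.py
python3 -m inch '[[[-0.025,0.45,0],[0,0,0.03],0.4]]'>/dev/null; python3 g.py
python3 -m inch '[[[-0.025,0.45,0],[0,0,0.03],0.4]]'>/dev/null; python3 g.py
done
```

```text
13.8 ang 67.50 Fy 5.75  Fx -0.67 Fz 2.57 | j1 eff -1.206  ft moment 1.582 arm 0.341 -> push from j1 3.54 M [0.21  1.047 0.06 ] j46 [-0.636 -0.867]
13.9 ang 65.67 Fy 6.09  Fx -0.67 Fz 2.05 | j1 eff -1.506  ft moment 1.805 arm 0.358 -> push from j1 4.21 M [0.303 1.103 0.094] j46 [-0.776 -0.533]
14.0 ang 63.94 Fy 6.98  Fx -1.15 Fz 2.08 | j1 eff -1.732  ft moment 1.982 arm 0.374 -> push from j1 4.63 M [0.297 1.02  0.03 ] j46 [-0.87  -0.493]
14.1 ang 62.22 Fy 5.98  Fx -0.89 Fz 2.36 | j1 eff -1.911  ft moment 1.853 arm 0.390 -> push from j1 4.89 M [0.379 1.029 0.041] j46 [-0.956 -0.488]
14.2 ang 60.50 Fy 6.72  Fx -0.40 Fz 1.55 | j1 eff -2.086  ft moment 2.517 arm 0.406 -> push from j1 5.13 M [0.373 1.01  0.059] j46 [-1.046 -0.486]
14.3 ang 58.80 Fy 7.00  Fx -0.80 Fz 2.58 | j1 eff -2.265  ft moment 2.533 arm 0.422 -> push from j1 5.37 M [0.473 0.966 0.067] j46 [-1.138 -0.484]
```

```bash
cat > g.py <<'E'
from h import *
s=telemetry.sense(); T=toolT(s); p=s["tool_pos"]; f=s["ft_force"]
d=p[:2]-[587.5,-22]; th=np.degrees(np.arctan2(d[1],d[0])); m=T[:3,:3].T@s["wrist_torque"]
print("%.2f ang %.2f r %.1f yaw-ang %.2f Fy %.2f Fx %.2f Fz %.2f  Mx %.3f My %.3f push(M) %.2f"%(s["time"],th,np.hypot(*d),s["tcp_rot"][2]-th,-(T[:3,:3].T@f)[1],(T[:3,:3].T@f)[0],f[2],m[0],m[1],abs(m[0])/.172),"j1 %.2f"%s["joint_efforts"][0],"z %.1f"%p[2])
E
for k in 1; do
python3 -m inch '[[[-0.025,0.45,0],[0,0,0.03],0.4]]' >/dev/null; python3 g.py
python3 -m inch '[[[-0.025,0.45,0],[0,0,0.03],0.4]]'>/dev/null; python3 g.py
python3 -m inch '[[[-0.025,0.45,0],[0,0,0.03],0.4]]'>/dev/null; python3 g.py
python3 -m inch '[[[-0.025,0.45,0],[0,0,0.03],0.4]]'>/dev/null; python3 g.py
python3 -m inch '[[[-0.025,0.45,0],[0,0,0.03],0.4]]'>/dev/null; python3 g.py
python3 -m inch '[[[-0.025,0.45,0],[0,0,0.03],0.4]]'>/dev/null; python3 g.py
done
```

```text
14.40 ang 57.09 r 150.3 yaw-ang 1.49 Fy 7.22 Fx -1.11 Fz 1.94  Mx 1.077 My -0.074 push(M) 6.26 j1 -2.45 z 172.3
14.50 ang 55.40 r 150.3 yaw-ang 1.47 Fy 7.20 Fx -0.91 Fz 2.47  Mx 1.086 My -0.095 push(M) 6.31 j1 -2.63 z 172.3
14.60 ang 53.68 r 150.3 yaw-ang 1.47 Fy 6.67 Fx -0.21 Fz 2.09  Mx 1.114 My -0.098 push(M) 6.47 j1 -2.83 z 172.3
14.70 ang 51.99 r 150.3 yaw-ang 1.45 Fy 6.39 Fx 0.19 Fz 2.18  Mx 1.108 My -0.050 push(M) 6.44 j1 -3.03 z 172.3
14.80 ang 50.28 r 150.3 yaw-ang 1.44 Fy 7.00 Fx 0.13 Fz 2.22  Mx 1.127 My 0.001 push(M) 6.55 j1 -3.23 z 172.3
14.90 ang 48.60 r 150.4 yaw-ang 1.41 Fy 6.57 Fx -0.23 Fz 2.17  Mx 1.168 My 0.026 push(M) 6.79 j1 -3.44 z 172.3
```

```bash
for k in 1; do
python3 -m inch '[[[-0.025,0.45,0],[0,0,0.03],0.4]]' >/dev/null; python3 g.py
python3 -m inch '[[[-0.025,0.45,0],[0,0,0.03],0.4]]'>/dev/null; python3 g.py
python3 -m inch '[[[-0.025,0.45,0],[0,0,0.03],0.4]]'>/dev/null; python3 g.py
python3 -m inch '[[[-0.025,0.45,0],[0,0,0.03],0.4]]'>/dev/null; python3 g.py
python3 -m inch '[[[-0.025,0.45,0],[0,0,0.03],0.4]]'>/dev/null; python3 g.py
python3 -m inch '[[[-0.025,0.45,0],[0,0,0.03],0.4]]'>/dev/null; python3 g.py
done
```

```text
15.00 ang 46.88 r 150.3 yaw-ang 1.41 Fy 7.13 Fx 0.56 Fz 2.00  Mx 1.159 My 0.021 push(M) 6.74 j1 -3.66 z 172.3
15.10 ang 45.18 r 150.4 yaw-ang 1.39 Fy 7.62 Fx 1.19 Fz 2.12  Mx 1.197 My 0.049 push(M) 6.96 j1 -3.88 z 172.4
15.20 ang 43.50 r 150.3 yaw-ang 1.37 Fy 7.34 Fx 0.23 Fz 1.15  Mx 1.206 My 0.088 push(M) 7.01 j1 -4.10 z 172.3
15.30 ang 41.80 r 150.4 yaw-ang 1.35 Fy 7.76 Fx 0.44 Fz 1.49  Mx 1.239 My 0.078 push(M) 7.20 j1 -4.33 z 172.3
15.40 ang 40.10 r 150.4 yaw-ang 1.33 Fy 7.34 Fx 0.99 Fz 1.10  Mx 1.324 My 0.071 push(M) 7.70 j1 -4.57 z 172.3
15.50 ang 38.41 r 150.4 yaw-ang 1.31 Fy 7.98 Fx -0.01 Fz 1.53  Mx 1.312 My 0.192 push(M) 7.63 j1 -4.80 z 172.3
```

```bash
python3 -m inch '[[[0,0,0],[0,0,0],0.4],[[0,0,0],[0,0,0],0.4]]' >/dev/null; python3 g.py
python3 -m inch '[[[0,0,0],[0,0,0],0.4],[[0,0,0],[0,0,0],0.4],[[0,0,0],[0,0,0],0.4]]' >/dev/null; python3 g.py
python3 -m inch '[[[0,0.015,0],[0,0,0.001],0.4],[[0,0.03,0],[0,0,0.002],0.4],[[0,0.045,0],[0,0,0.003],0.4],[[0,0.06,0],[0,0,0.004],0.4]]' >/dev/null; python3 g.py
python3 -m inch '[[[0,0.015,0],[0,0,0.001],0.4],[[0,0.03,0],[0,0,0.002],0.4],[[0,0.045,0],[0,0,0.003],0.4],[[0,0.06,0],[0,0,0.004],0.4]]' >/dev/null; python3 g.py
python3 -m inch '[[[0,0.015,0],[0,0,0.001],0.4],[[0,0.03,0],[0,0,0.002],0.4],[[0,0.045,0],[0,0,0.003],0.4],[[0,0.06,0],[0,0,0.004],0.4]]' >/dev/null; python3 g.py
```

```text
15.70 ang 38.29 r 150.4 yaw-ang 1.48 Fy 5.13 Fx 0.76 Fz 1.23  Mx 1.039 My 0.189 push(M) 6.04 j1 -4.54 z 172.3
16.00 ang 38.35 r 150.4 yaw-ang 1.43 Fy 7.23 Fx 1.56 Fz 0.28  Mx 1.110 My 0.242 push(M) 6.45 j1 -4.37 z 172.3
16.40 ang 38.21 r 150.4 yaw-ang 1.34 Fy 7.17 Fx 1.21 Fz 1.28  Mx 1.246 My 0.126 push(M) 7.24 j1 -4.85 z 172.4
16.80 ang 38.02 r 150.4 yaw-ang 1.31 Fy 8.21 Fx 0.83 Fz 0.95  Mx 1.311 My 0.090 push(M) 7.62 j1 -4.92 z 172.3
17.20 ang 37.79 r 150.4 yaw-ang 1.31 Fy 7.68 Fx -0.22 Fz 0.98  Mx 1.285 My 0.100 push(M) 7.47 j1 -4.91 z 172.4
```

```bash
sed -i 's/"z %.1f"%p\[2\]/"z %.1f Mz %.3f"%(p[2],m[2])/' g.py
python3 g.py
python3 -m inch '[[[0,0.05,0],[0,0,-0.01],0.4],[[0,0.1,0],[0,0,-0.02],0.4],[[0,0.15,0],[0,0,-0.025],0.4]]' >/dev/null; python3 g.py
python3 -m inch '[[[0,0.03,0],[0,0,0.002],0.4],[[0,0.06,0],[0,0,0.004],0.4],[[0,0.09,0],[0,0,0.006],0.4]]' >/dev/null; python3 g.py
python3 -m inch '[[[0,0.03,0],[0,0,0.002],0.4],[[0,0.06,0],[0,0,0.004],0.4],[[0,0.09,0],[0,0,0.006],0.4]]' >/dev/null; python3 g.py
python3 -m inch '[[[0,0.03,0],[0,0,0.002],0.4],[[0,0.06,0],[0,0,0.004],0.4],[[0,0.09,0],[0,0,0.006],0.4]]' >/dev/null; python3 g.py
```

```text
17.20 ang 37.79 r 150.4 yaw-ang 1.31 Fy 7.68 Fx -0.22 Fz 0.98  Mx 1.285 My 0.100 push(M) 7.47 j1 -4.91 z 172.4 Mz -0.059
17.50 ang 37.31 r 151.0 yaw-ang 3.25 Fy 8.33 Fx 3.25 Fz 0.96  Mx 1.387 My 0.501 push(M) 8.07 j1 -6.33 z 172.4 Mz 0.099
17.80 ang 36.98 r 151.0 yaw-ang 3.22 Fy 8.12 Fx 3.28 Fz 0.40  Mx 1.411 My 0.408 push(M) 8.20 j1 -6.03 z 172.4 Mz 0.087
18.10 ang 36.64 r 151.0 yaw-ang 3.21 Fy 8.85 Fx 2.67 Fz 1.50  Mx 1.417 My 0.418 push(M) 8.24 j1 -5.94 z 172.4 Mz 0.072
18.40 ang 36.30 r 151.0 yaw-ang 3.22 Fy 8.14 Fx 1.70 Fz 1.01  Mx 1.405 My 0.318 push(M) 8.17 j1 -5.86 z 172.4 Mz 0.036
```

```bash
cat > k.py <<'E'
from h import *
A=[]
for i in range(8):
    viewer.snapshot("wrist"); s=telemetry.sense(); p=s["tool_pos"]/1000; f=s["ft_force"]; 
    A.append([s["joint_efforts"][0],p[0]*f[1]-p[1]*f[0]+s["wrist_torque"][2],*f,*s["wrist_torque"],*s["joint_efforts"][[3,5]]])
A=np.array(A);print(A.mean(0),A.std(0)/8**.5);s=st();print(s["joint_pos"])
E
python3 k.py;python3 g.py
```

```text
[-5.804  5.498 -3.416  7.537  1.349  1.295  0.559 -0.078 -2.821 -0.062] [0.004 0.128 0.116 0.172 0.142 0.012 0.011 0.01  0.005 0.005]
18.8 tcp [709.246  67.336 172.377] rot [-179.843   -0.074   39.508] F [-2.748  6.975  0.934] M [ 1.357  0.532 -0.057] gap 34.3
[ 1.212 26.08  67.48   0.169 86.479 51.693]
18.80 ang 36.27 r 151.0 yaw-ang 3.24 Fy 7.13 Fx 2.32 Fz 0.93  Mx 1.385 My 0.453 push(M) 8.05 j1 -5.79 z 172.4 Mz 0.057
```

```bash
python3 -m inch '[[[-0.032,0.45,0],[0,0,0.03],0.4]]' >/dev/null; python3 g.py
python3 -m inch '[[[-0.032,0.45,0],[0,0,0.03],0.4]]' >/dev/null; python3 g.py
python3 -m inch '[[[-0.032,0.45,0],[0,0,0.03],0.4]]' >/dev/null; python3 g.py
python3 -m inch '[[[-0.032,0.45,0],[0,0,0.03],0.4]]' >/dev/null; python3 g.py
python3 -m inch '[[[-0.032,0.45,0],[0,0,0.03],0.4]]' >/dev/null; python3 g.py
python3 -m inch '[[[-0.032,0.45,0],[0,0,0.03],0.4]]' >/dev/null; python3 g.py
```

```text
18.90 ang 34.75 r 151.0 yaw-ang 3.06 Fy 9.52 Fx 1.80 Fz 1.15  Mx 1.395 My 0.234 push(M) 8.11 j1 -5.29 z 172.4 Mz 0.060
19.00 ang 32.89 r 151.0 yaw-ang 3.14 Fy 9.46 Fx 2.10 Fz 0.90  Mx 1.474 My 0.290 push(M) 8.57 j1 -5.57 z 172.4 Mz 0.072
19.10 ang 31.16 r 151.1 yaw-ang 3.14 Fy 9.25 Fx 1.98 Fz 0.25  Mx 1.464 My 0.261 push(M) 8.51 j1 -5.83 z 172.4 Mz 0.031
19.20 ang 29.43 r 151.1 yaw-ang 3.14 Fy 9.42 Fx 1.80 Fz 1.09  Mx 1.527 My 0.324 push(M) 8.88 j1 -5.98 z 172.4 Mz 0.027
19.30 ang 27.73 r 151.2 yaw-ang 3.13 Fy 9.54 Fx 1.22 Fz 1.44  Mx 1.470 My 0.221 push(M) 8.55 j1 -6.10 z 172.4 Mz 0.032
19.40 ang 26.03 r 151.2 yaw-ang 3.11 Fy 9.61 Fx 1.41 Fz 0.81  Mx 1.483 My 0.283 push(M) 8.62 j1 -6.23 z 172.4 Mz 0.035
```

```bash
python3 -m inch '[[[0,0.03,0],[0,0,0.002],0.4],[[0,0.06,0],[0,0,0.004],0.4],[[0,0.09,0],[0,0,0.006],0.4]]' >/dev/null; python3 g.py
python3 -m inch '[[[0,0.03,0],[0,0,0.002],0.4],[[0,0.06,0],[0,0,0.004],0.4],[[0,0.09,0],[0,0,0.006],0.4]]' >/dev/null; python3 g.py
python3 -m inch '[[[0,0.03,0],[0,0,0.002],0.4],[[0,0.06,0],[0,0,0.004],0.4],[[0,0.09,0],[0,0,0.006],0.4]]' >/dev/null; python3 g.py
python3 -m inch '[[[0,0.03,0],[0,0,0.002],0.4],[[0,0.06,0],[0,0,0.004],0.4],[[0,0.09,0],[0,0,0.006],0.4]]' >/dev/null; python3 g.py
```

```text
19.70 ang 25.68 r 151.2 yaw-ang 3.17 Fy 9.95 Fx 0.91 Fz 1.44  Mx 1.501 My 0.204 push(M) 8.73 j1 -6.44 z 172.4 Mz 0.015
20.00 ang 25.39 r 151.2 yaw-ang 3.13 Fy 9.06 Fx 1.02 Fz 1.66  Mx 1.499 My 0.138 push(M) 8.72 j1 -6.35 z 172.4 Mz 0.068
20.30 ang 25.06 r 151.2 yaw-ang 3.12 Fy 9.40 Fx 0.23 Fz 1.35  Mx 1.491 My 0.107 push(M) 8.67 j1 -6.28 z 172.4 Mz 0.000
20.60 ang 24.71 r 151.2 yaw-ang 3.12 Fy 9.45 Fx -0.09 Fz 2.00  Mx 1.495 My 0.034 push(M) 8.69 j1 -6.23 z 172.4 Mz 0.041
```

```bash
python3 - <<'E'
from h import *
import cv2
im=viewer.snapshot("wrist"); cv2.imwrite(f"pics/wrist11.png",im[:,:,::-1])
im=viewer.snapshot("scene"); cv2.imwrite(f"pics/scene11.png",cv2.resize(im[110:290,280:470],None,fx=4,fy=3,interpolation=2)[:,:,::-1])
E
python3 g.py
```

```text
20.70 ang 24.69 r 151.2 yaw-ang 3.14 Fy 9.38 Fx 0.57 Fz 0.31  Mx 1.466 My 0.103 push(M) 8.52 j1 -6.16 z 172.4 Mz 0.047
```

View pics/wrist11.png

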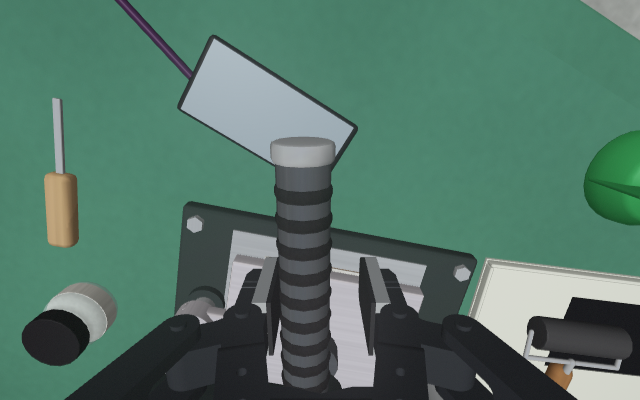

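View pics/scene11.png

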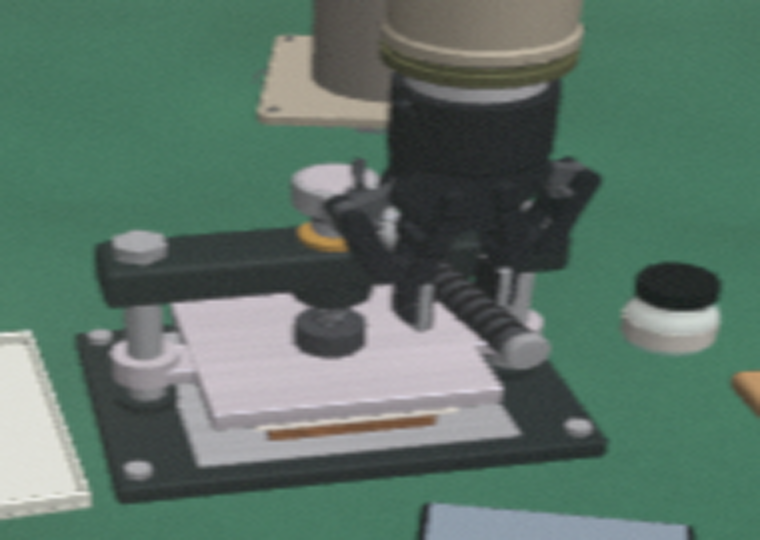

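```bash
python3 -m inch '[[[-0.02,0.3,0],[0,0,0.02],0.4]]' >/dev/null; python3 g.py
python3 -m inch '[[[-0.02,0.3,0],[0,0,0.02],0.4]]' >/dev/null; python3 g.py
python3 -m inch '[[[-0.02,0.3,0],[0,0,0.02],0.4]]' >/dev/null; python3 g.py
python3 -m inch '[[[-0.02,0.3,0],[0,0,0.02],0.4]]' >/dev/null; python3 g.py
python3 -m inch '[[[0,0.03,0],[0,0,0.002],0.4],[[0,0.06,0],[0,0,0.004],0.4]]' >/dev/null; python3 g.py
python3 -m inch '[[[0,0.03,0],[0,0,0.002],0.4],[[0,0.06,0],[0,0,0.004],0.4]]' >/dev/null; python3 g.py
```

```text
20.80 ang 23.70 r 151.2 yaw-ang 3.00 Fy 9.15 Fx 0.57 Fz 0.44  Mx 1.523 My 0.003 push(M) 8.86 j1 -5.92 z 172.4 Mz -0.008
20.90 ang 22.46 r 151.2 yaw-ang 3.05 Fy 9.19 Fx 0.52 Fz 1.94  Mx 1.570 My 0.046 push(M) 9.13 j1 -6.11 z 172.3 Mz 0.016
21.00 ang 21.31 r 151.3 yaw-ang 3.05 Fy 8.55 Fx 0.58 Fz 1.31  Mx 1.522 My 0.089 push(M) 8.85 j1 -6.32 z 172.3 Mz 0.016
21.10 ang 20.16 r 151.3 yaw-ang 3.05 Fy 10.05 Fx -0.11 Fz 1.06  Mx 1.577 My 0.022 push(M) 9.17 j1 -6.45 z 172.3 Mz -0.018
21.30 ang 19.92 r 151.3 yaw-ang 3.10 Fy 10.38 Fx 0.42 Fz 1.34  Mx 1.565 My 0.001 push(M) 9.10 j1 -6.70 z 172.4 Mz -0.017
21.50 ang 19.73 r 151.3 yaw-ang 3.06 Fy 9.36 Fx -0.67 Fz 1.84  Mx 1.591 My 0.029 push(M) 9.25 j1 -6.57 z 172.4 Mz -0.007
```

```bash
python3 -m inch '[[[-0.02,0.3,0],[0,0,0.02],0.4]]' >/dev/null; python3 g.py
python3 -m inch '[[[-0.02,0.3,0],[0,0,0.02],0.4]]' >/dev/null; python3 g.py
python3 -m inch '[[[0,0.15,0],[0,0,0.01],0.4],[[0,0.18,0],[0,0,0.012],0.4]]' >/dev/null; python3 g.py
python3 k.py
```

```text
21.60 ang 18.73 r 151.3 yaw-ang 2.94 Fy 9.94 Fx -0.50 Fz 2.02  Mx 1.597 My 0.008 push(M) 9.28 j1 -6.26 z 172.4 Mz -0.015
21.70 ang 17.52 r 151.3 yaw-ang 2.96 Fy 11.07 Fx -0.68 Fz 0.59  Mx 1.610 My 0.009 push(M) 9.36 j1 -6.46 z 172.4 Mz -0.002
21.90 ang 16.71 r 151.4 yaw-ang 3.07 Fy 9.61 Fx -0.51 Fz 2.38  Mx 1.595 My -0.099 push(M) 9.27 j1 -6.82 z 172.4 Mz -0.041
[-6.223  6.065 -3.489  8.158  1.167  1.345  0.576  0.015 -2.89   0.012] [0.025 0.094 0.185 0.127 0.184 0.01  0.01  0.006 0.007 0.005]
22.3 tcp [732.49   21.53  172.398] rot [-179.822   -0.019   19.811] F [-3.819  7.597  0.769] M [1.357 0.588 0.041] gap 34.2
[-2.413 29.386 63.138  0.173 87.525 67.769]
```

```bash
python3 -m inch '[[[0,-0.3,0],[0,0,0],0.4],[[0,-0.55,0],[0,0,0],0.4],[[0,-0.55,0],[0,0,0],0.4],[[0,-0.55,-2],[0,0,0],0.4],[[0,-0.55,-5],[0,0,0],0.4],[[0,-0.55,-9],[0,0,0],0.4],[[0,-0.55,-12],[0,0,0],0.4],[[-6,-0.55,-14],[0,0,0],0.4],[[-6,-0.55,-14],[0,0,0],0.4],[[-6,-0.55,-14],[0,0,0],0.4]]'
python3 - <<'E'
from h import *
import cv2
s=st()
im=viewer.snapshot("wrist"); cv2.imwrite(f"pics/wrist12.png",im[:,:,::-1])
im=viewer.snapshot("scene"); cv2.imwrite(f"pics/scene12.png",im[:,:,::-1])
E
```

```text
time: 23.3
tool_pos: [674.3, 3.2, 314.3]
tcp_rot: [179.9, -0.1, 19.6]
ft_force: [-1.2, -0.7, 0.1]
finger_gap: 33.9
23.3 tcp [674.267   3.169 314.291] rot [179.927  -0.139  19.647] F [-1.199 -0.677  0.052] M [-0.037  0.063 -0.011] gap 33.9
```

View pics/wrist12.png

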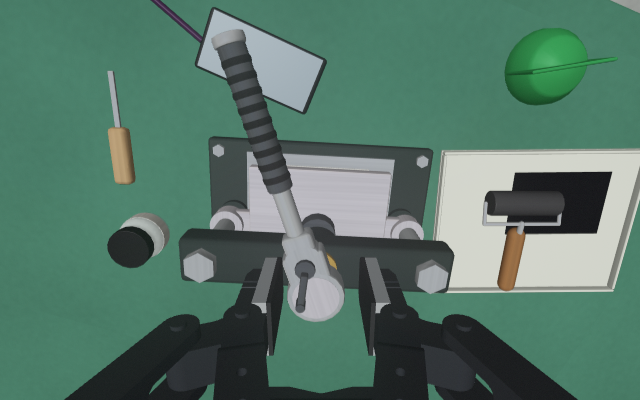

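View pics/scene12.png

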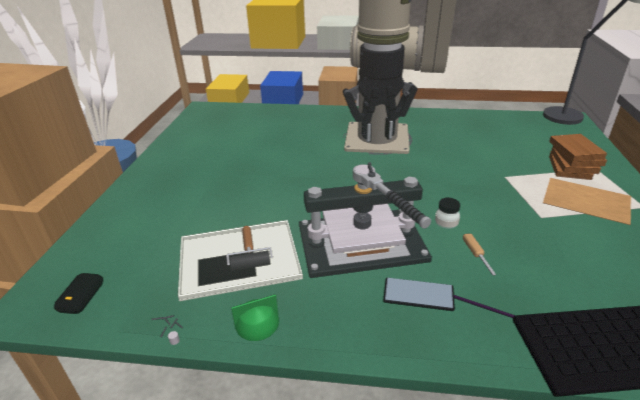

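Run:
```python
from h import *
import cv2
T=toolT()
H=plane("wrist",315.5,294,212,T);C=plane("wrist",229,40,203,T);P=plane("wrist",305,267,224,T);Q=plane("wrist",300,304,224,T)
f=lambda v:np.degrees(np.arctan2(v[1],v[0]))
print(H,C,f(C-H),f(P-Q))
C2=plane("scene",425,217,201);H2=plane("scene",364.5,170.5,212);print(C2,f(C2-np.array([587.5,-22,0])))
im=viewer.snapshot("wrist"); cv2.imwrite(f"pics/wrist13.png",im[:,:,::-1])
a=cv2.imread("pics/wrist12.png").astype(int); print(np.abs(im[:,:,::-1]-a)[:220].max())
```

```text
[593.521 -21.621 212.   ] [757.498  99.437 203.   ] 36.43724522121628 12.061937831829875
[740.874 100.202 201.   ] 38.54637090005752
188
```

Run:
```python
from h import *
print(delta([706.5,69.3,250],38)); st()
```

```text
(array([ 5.155, -5.088,  6.249]), array([ 0.   , -0.001, -0.32 ]))
23.45 tcp [675.053   4.02  312.462] rot [179.997  -0.037  19.675] F [-0.125 -0.069 -0.565] M [ 0.029 -0.045 -0.003] gap 34.0
```

View pics/wrist13.png

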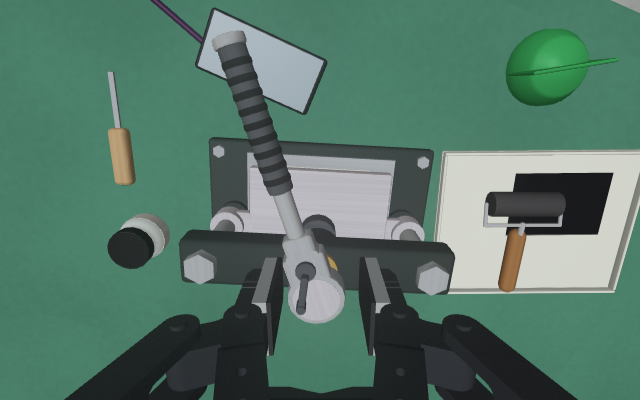

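```bash
python3 -m inch '[[[1.5,-1.5,2],[0,0,-0.1],0.45],[[3,-3,4],[0,0,-0.2],0.45],[[5.15,-5.1,6.2],[0,0,-0.32],0.45],[[5.15,-5.1,6.2],[0,0,-0.32],0.45],[[5.15,-5.1,6.2],[0,0,-0.32],0.45]]'
python3 - <<'E'
from h import *
import cv2
s=st()
im=viewer.snapshot("wrist"); cv2.imwrite(f"pics/wrist14.png",im[:,:,::-1])
E
```

```text
time: 23.95
tool_pos: [705.6, 70.0, 248.5]
tcp_rot: [-179.9, 0.1, 38.0]
ft_force: [-0.2, 0.2, 0.2]
finger_gap: 38.7
23.95 tcp [705.63   69.964 248.539] rot [-179.906    0.147   38.006] F [-0.171  0.237  0.245] M [ 0.025 -0.055  0.003] gap 38.7
```

View pics/wrist14.png

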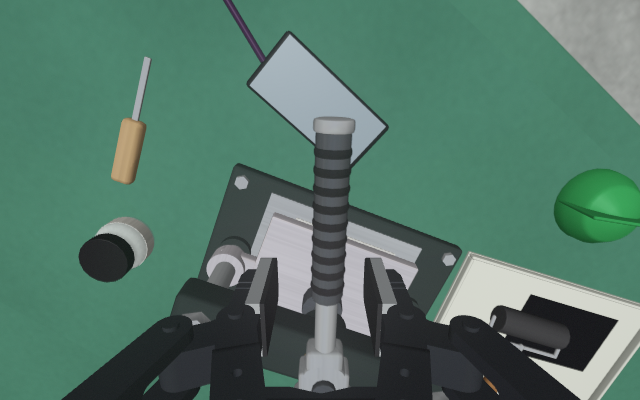

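```bash
python3 -m inch '[[[0,0.3,2.5],[0,0,0],0.45],[[0,0.3,5],[0,0,0],0.45],[[0,0.3,7],[0,0,0],0.45],[[0,0.3,7.6],[0,0,0],0.45],[[0,0.3,7.6],[0,0,0],0.4],[[0,0.3,7.6],[0,0,0],0.4]]'
python3 g.py
```

```text
time: 24.6
tool_pos: [708.6, 66.2, 176.8]
tcp_rot: [179.9, -0.1, 37.9]
ft_force: [0.0, -0.1, 0.5]
finger_gap: 33.7
24.60 ang 36.07 r 149.8 yaw-ang 1.86 Fy -0.11 Fx -0.02 Fz 0.46  Mx 0.007 My 0.051 push(M) 0.04 j1 -0.10 z 176.8 Mz 0.040
```

```bash
python3 -m inch '[[[-0.02,0.45,0.4],[0,0,0.03],0.4]]' >/dev/null; python3 g.py
for i in 1; do
python3 -m inch '[[[-0.02,0.45,0],[0,0,0.03],0.4]]' >/dev/null; python3 g.py
python3 -m inch '[[[-0.02,0.45,0],[0,0,0.03],0.4]]' >/dev/null; python3 g.py
python3 -m inch '[[[-0.02,0.45,0],[0,0,0.03],0.4]]' >/dev/null; python3 g.py
done
```

```text
24.70 ang 34.40 r 150.7 yaw-ang 1.80 Fy -0.65 Fx 0.56 Fz 0.03  Mx 0.022 My -0.008 push(M) 0.13 j1 0.32 z 173.9 Mz 0.020
24.80 ang 32.75 r 149.7 yaw-ang 1.64 Fy -0.02 Fx -0.27 Fz 0.19  Mx -0.024 My -0.001 push(M) 0.14 j1 0.25 z 171.6 Mz -0.012
24.90 ang 31.01 r 149.5 yaw-ang 1.64 Fy 0.07 Fx 0.04 Fz 0.44  Mx 0.073 My 0.008 push(M) 0.43 j1 0.09 z 171.3 Mz -0.010
25.00 ang 29.27 r 149.5 yaw-ang 1.66 Fy 0.78 Fx 0.39 Fz -0.19  Mx 0.125 My 0.035 push(M) 0.73 j1 0.11 z 171.1 Mz -0.016
```

```bash
for i in 1; do
python3 -m inch '[[[-0.02,0.45,0],[0,0,0.03],0.4]]' >/dev/null; python3 g.py
python3 -m inch '[[[-0.02,0.45,0],[0,0,0.03],0.4]]' >/dev/null; python3 g.py
python3 -m inch '[[[-0.02,0.45,0],[0,0,0.03],0.4]]' >/dev/null; python3 g.py
python3 -m inch '[[[-0.01,0.22,0],[0,0,0.015],0.4]]' >/dev/null; python3 g.py
python3 -m inch '[[[-0.01,0.22,0],[0,0,0.015],0.4]]' >/dev/null; python3 g.py
done
```

```text
25.10 ang 27.57 r 149.4 yaw-ang 1.66 Fy 0.10 Fx -0.18 Fz -0.37  Mx 0.064 My -0.003 push(M) 0.37 j1 0.09 z 170.8 Mz -0.015
25.20 ang 25.86 r 149.3 yaw-ang 1.65 Fy 0.44 Fx -0.58 Fz -0.66  Mx 0.115 My 0.070 push(M) 0.67 j1 -0.05 z 170.7 Mz 0.052
25.30 ang 24.22 r 149.4 yaw-ang 1.58 Fy 1.96 Fx 1.57 Fz 0.03  Mx 0.339 My 0.040 push(M) 1.97 j1 -1.06 z 170.7 Mz 0.044
25.40 ang 23.40 r 149.4 yaw-ang 1.56 Fy 3.87 Fx 0.62 Fz 0.82  Mx 0.484 My 0.089 push(M) 2.81 j1 -2.14 z 170.7 Mz -0.037
25.50 ang 22.75 r 149.4 yaw-ang 1.43 Fy 4.32 Fx 1.12 Fz 1.24  Mx 0.635 My 0.022 push(M) 3.69 j1 -2.69 z 170.7 Mz -0.011
```

```bash
for i in 1; do
python3 -m inch '[[[-0.01,0.22,0],[0,0,0.015],0.4]]' >/dev/null; python3 g.py
python3 -m inch '[[[-0.01,0.22,0],[0,0,0.015],0.4]]' >/dev/null; python3 g.py
python3 -m inch '[[[-0.01,0.22,0],[0,0,0.015],0.4]]' >/dev/null; python3 g.py
done
```

```text
25.60 ang 21.98 r 149.3 yaw-ang 1.36 Fy 4.12 Fx 0.23 Fz 0.61  Mx 0.781 My 0.073 push(M) 4.54 j1 -3.24 z 170.7 Mz -0.034
25.70 ang 21.15 r 149.3 yaw-ang 1.32 Fy 4.77 Fx 0.54 Fz 0.99  Mx 0.860 My 0.100 push(M) 5.00 j1 -3.76 z 170.7 Mz -0.018
25.80 ang 20.38 r 149.4 yaw-ang 1.24 Fy 6.00 Fx 1.00 Fz 1.36  Mx 1.109 My 0.118 push(M) 6.45 j1 -4.35 z 170.7 Mz -0.083
```

```bash
for i in 1; do
python3 -m inch '[[[-0.01,0.22,0],[0,0,0.015],0.4]]' >/dev/null; python3 g.py
python3 -m inch '[[[-0.01,0.22,0],[0,0,0.015],0.4]]' >/dev/null; python3 g.py
python3 -m inch '[[[-0.01,0.22,0],[0,0,0.015],0.4]]' >/dev/null; python3 g.py
done
```

```text
25.90 ang 19.62 r 149.4 yaw-ang 1.15 Fy 7.29 Fx 0.39 Fz 0.35  Mx 1.121 My 0.195 push(M) 6.52 j1 -4.92 z 170.7 Mz -0.068
26.00 ang 18.87 r 149.4 yaw-ang 1.06 Fy 7.62 Fx 0.15 Fz 1.51  Mx 1.296 My 0.130 push(M) 7.54 j1 -5.48 z 170.7 Mz -0.073
26.10 ang 18.10 r 149.4 yaw-ang 0.97 Fy 8.62 Fx 0.52 Fz 1.83  Mx 1.326 My 0.160 push(M) 7.71 j1 -6.04 z 170.7 Mz -0.071
```

```bash
for i in 1; do
python3 -m inch '[[[-0.01,0.15,0],[0,0,0.01],0.4]]' >/dev/null; python3 g.py
python3 -m inch '[[[0,0,0],[0,0,0],0.4]]' >/dev/null; python3 g.py
done; python3 k.py
```

```text
26.20 ang 17.56 r 149.3 yaw-ang 0.94 Fy 9.15 Fx 1.70 Fz 1.57  Mx 1.499 My 0.225 push(M) 8.72 j1 -6.55 z 170.7 Mz -0.064
26.30 ang 17.51 r 149.3 yaw-ang 1.00 Fy 8.68 Fx 1.14 Fz 1.28  Mx 1.327 My 0.188 push(M) 7.71 j1 -5.99 z 170.7 Mz -0.082
[-5.782  5.802 -1.08   7.848  1.089  1.268  0.23   0.049 -2.715  0.051] [0.017 0.045 0.12  0.069 0.205 0.009 0.01  0.009 0.002 0.006]
26.7 tcp [729.896  23.049 170.686] rot [-179.9     -0.015   18.537] F [-1.406  8.06   2.036] M [1.231 0.197 0.056] gap 34.2
[-2.263 28.988 63.844  0.099 87.188 69.195]
```

```bash
python3 -m inch '[[[0,-0.2,0],[0,0,-0.013],0.4],[[0,-0.4,0],[0,0,-0.026],0.4],[[-0.02,-0.6,0],[0,0,-0.04],0.4],[[-0.02,-0.8,0],[0,0,-0.053],0.4],[[-0.03,-1.0,0],[0,0,-0.066],0.4],[[-0.05,-1.2,0],[0,0,-0.08],0.4],[[-0.06,-1.4,0],[0,0,-0.093],0.4],[[-0.08,-1.6,0],[0,0,-0.106],0.4],[[-0.1,-1.8,0],[0,0,-0.12],0.4],[[-0.1,-1.8,0],[0,0,-0.12],0.4]]'
python3 - <<'E'
from h import *
import cv2
im=viewer.snapshot("wrist"); cv2.imwrite(f"pics/wrist15.png",im[:,:,::-1])
E
python3 g.py
```

```text
time: 27.7
tool_pos: [723.2, 38.2, 170.6]
tcp_rot: [180.0, 0.0, 25.4]
ft_force: [-0.3, 3.0, 0.5]
finger_gap: 34.3
27.75 ang 23.88 r 148.5 yaw-ang 1.49 Fy 2.93 Fx 1.95 Fz 0.16  Mx 0.369 My 0.111 push(M) 2.15 j1 -1.63 z 170.6 Mz -0.038
```

View pics/wrist15.png

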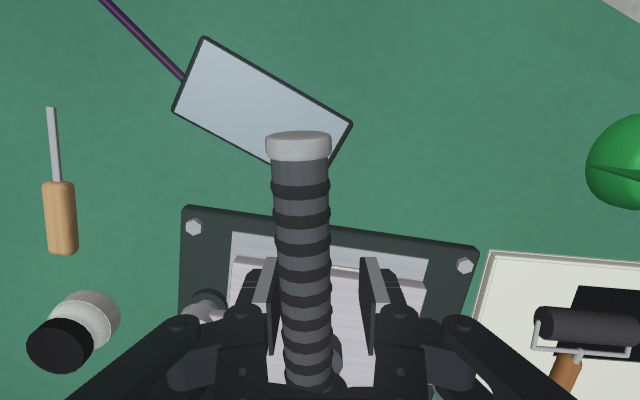

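```bash
python3 -m inch '[[[0,-0.2,0],[0,0,-0.013],0.4],[[0,-0.4,0],[0,0,-0.026],0.4],[[-0.02,-0.6,0],[0,0,-0.04],0.4],[[-0.02,-0.8,0],[0,0,-0.04],0.4],[[-0.03,-1.0,0],[0,0,-0.04],0.4],[[-0.03,-1.2,0],[0,0,-0.04],0.4],[[-0.03,-1.2,0],[0,0,-0.04],0.4]]'
python3 - <<'E'
from h import *
import cv2
im=viewer.snapshot("wrist"); cv2.imwrite(f"pics/wrist16.png",im[:,:,::-1])
E
python3 g.py
```

```text
time: 28.45
tool_pos: [717.9, 49.3, 170.7]
tcp_rot: [-180.0, 0.0, 27.7]
ft_force: [-0.0, -0.3, -0.4]
finger_gap: 34.3
28.50 ang 28.60 r 148.6 yaw-ang -0.93 Fy 0.49 Fx -0.67 Fz -0.49  Mx -0.003 My -0.028 push(M) 0.02 j1 0.16 z 170.7 Mz -0.074
```

View pics/wrist16.png

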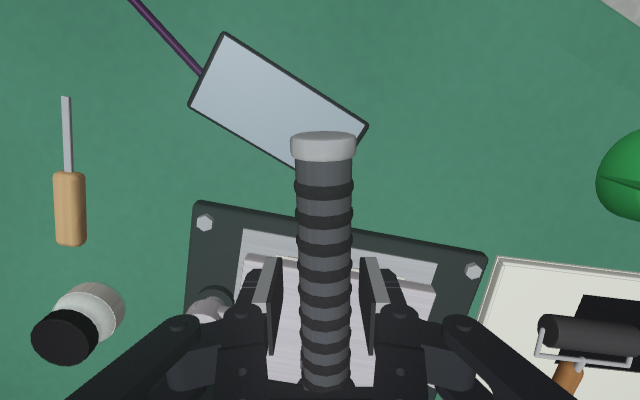

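Handle is centred (col ≈325) between the fingers (276–366) and unloaded. Now I'll lift clear.

```bash
python3 -m inch '[[[0,0,-1.5],[0,0,0],0.4],[[0,0,-4],[0,0,0],0.4],[[0,0,-8],[0,0,0],0.4],[[0,0,-12],[0,0,0],0.4],[[-3,0,-14],[0,0,0],0.4],[[-6,0,-14],[0,0,0],0.4],[[-8,0,-14],[0,0,0],0.4],[[-8,0,-14],[0,0,0],0.4],[[-8,0,-14],[0,0,0],0.4]]'
python3 - <<'E'
from h import *
import cv2
im=viewer.snapshot("wrist"); cv2.imwrite(f"pics/wrist17.png",im[:,:,::-1])
im=viewer.snapshot("scene"); cv2.imwrite(f"pics/scene17.png",im[:,:,::-1])
E
python3 g.py
```

```text
time: 29.4
tool_pos: [647.4, 11.7, 312.1]
tcp_rot: [180.0, -0.1, 27.6]
ft_force: [0.1, 0.3, -0.7]
finger_gap: 34.9
29.50 ang 29.56 r 69.2 yaw-ang -1.89 Fy 0.29 Fx 0.47 Fz 0.13  Mx 0.015 My 0.026 push(M) 0.09 j1 -0.31 z 311.1 Mz 0.055
```

View pics/wrist17.png

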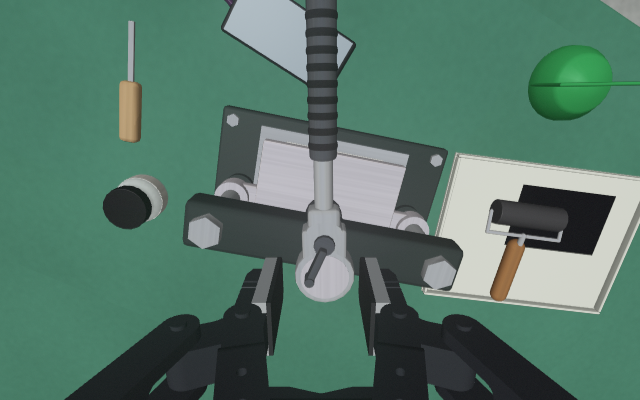

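View pics/scene17.png

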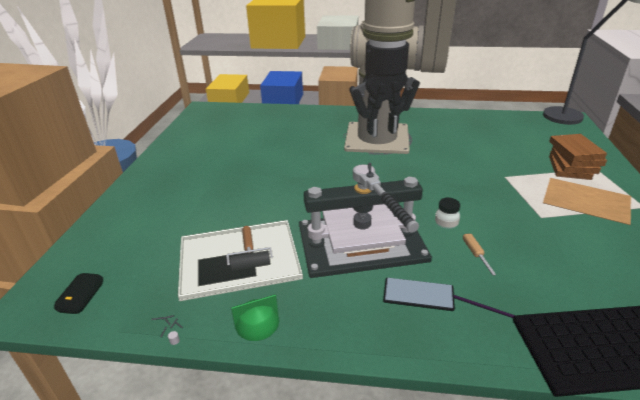

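```bash
python3 -c "
from bench import r
print(r.hand_in())"
```

```text
the job is handed in; nothing more can be done
None
```

I flipped the lever to tighten, let the handle free-wheel back about an eighth of a turn, and tightened until the grip took a firm push. My reading of that push is about 10 N at the middle of the grip, a little over the 9 N you asked for. I then let go and handed in at about 29.5 s.

- **Lever:** I pushed it over to its stop with about 7 N at the end. The last picture shows its tip left of the handle line, on the tightening side.
- **Free-wheel:** The handle swung counter-clockwise about 0.77 rad with under 1 N, so the screw did not slacken.
- **Tightening:** I needed one clockwise stroke. The push stayed flat, then rose over the last 0.6 rad or so of turn.
- **Stopping point:** Averaged force, wrist moment and joint 1 torque gave about 9.3 to 10 N when I stopped. One noisy sample read 11.07 N, while the wrist moment at that moment gave 9.4 N.
- **After letting go:** The handle kicked back about 0.3 rad counter-clockwise the first time I let go. I pushed it again to check: it ran free at under 1 N, then engaged and held about 8.7 N without yielding. So the screw had kept its setting. I then unloaded it slowly and lifted clear.

**What disagreed:**
- **Driving push:** It measured about 6.4 N before the platen met the block, where the task says about 4.5 N. I stopped nearer 10 N than 9 N for that reason. Going by turn since contact, the block may carry only about 370 N, less than the push alone suggests.
- **Fingertips:** In the pictures they stood about 24 mm behind the reported TCP, not 11 mm ahead of it. I worked from the pictures.

The jar, brayer, phone and gouge look undisturbed in the final pictures, and the robot is clear of everything.

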